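# Set up, load and arm the bun slicer

### The job

Set the bun slicer's hold-down plate to a gap of 40 mm with the handwheel: the wheel has free play on its spindle, so take up the slack first and count only the turns that really lower the plate (8 mm a turn). Lay every finger doughnut from the sheet pan on the slicer's infeed bed, lengthwise inside its two feed lanes, leaving the round doughnuts on the pan. Only when the height is set and the lanes are loaded, press the round, the square and then the long bar key fully, one at a time in that order, to leave the slicer armed; do not press the mushroom stop button and leave the other things on the bench where they are.

Things in the scene. Friction and masses are not known exactly. Their poses are not given: they have to be found in the camera images.
- slicer: bench-top bun slicer, fixed; origin on the table under the handwheel spindle, z up, fed along its -y, 240 mm wide in x. From +y: infeed bed (y 0.09 to 0.355 m), tunnel under the hold-down plate (y -0.09 to 0.09) with a bridge on columns (x +-0.122, y +-0.03, top 190 mm up), white motor housing with the keys (y -0.23 to -0.09, top 152 mm up; keys in a row along x at y = -0.16)
- bed (a point): top of the infeed bed at its middle, slicer frame (0, 0.2225, 0.060) m. Three guide strips along y, 4 mm thick and 12 mm high, at slicer x = -0.09, 0 and 0.09 m make two feed lanes centred on x = -0.045 and 0.045, 86 mm clear; each lane takes two finger doughnuts end to end, for instance centred at slicer y = 0.165 and 0.290 m
- holddown (a joint): gap in m between the steel hold-down plate and the bed, 0.020 to 0.075, starts at 0.056 to 0.072. Spindle clockwise seen from above lowers it, 8 mm a turn; it stays where left. Brass pointers on the plate show the gap on white scales on the columns' outer faces (marks 20 to 70 by 5 mm, the long thick one is 40); its two guide rods stand out of the bridge top by gap minus 30 mm
- wheel_centre (a point): centre of the black handwheel (rim radius 60, rim 14 mm thick), on the spindle axis, 235 mm above the table at all times. It has up to about 0.4 turn of free play on the spindle: within it the wheel turns loosely and spindle and plate stand still. The spindle's brass square end with a small tab shows above the hub, up to 270 mm. Winding takes about 5 N at the crank handle
- crank_mid (a point): middle of the wheel's upright crank handle, a black cylinder 25 mm in diameter, 55 mm tall (250 to 305 mm above the table), freely spinning on its pin 60 mm from the spindle axis; this point is 280 mm up. Pinch it and carry it round in a circle: the hand need not turn with it
- key_round (a joint): round key, 28 mm across, third from the robot's side of the panel; springs back by itself, about 5 N to the bottom, 6 mm travel; reads 0 up, grows as pressed, registers beyond 4 mm
- key_round_top (a point): centre of the round key's top face, about 171 mm above the table
- key_square (a joint): square key, 28 mm, first (nearest the robot's side) on the panel; springs back by itself, about 5 N to the bottom, 6 mm travel; reads 0 up, grows as pressed, registers beyond 4 mm
- key_square_top (a point): centre of the square key's top face, same height
- key_bar (a joint): long bar key, 20 x 56 mm, second on the panel; springs back by itself, about 5 N to the bottom, 6 mm travel; reads 0 up, grows as pressed, registers beyond 4 mm
- key_bar_top (a point): centre of the bar key's top face, same height
- stop (a joint): mushroom stop button, 38 mm head, last on the panel (far from the robot's side), its top 184 mm above the table, 165 mm in x beyond the square key; reads 0 up, grows as pressed. Leave alone
- pan: aluminium sheet pan lying on the table, fixed, 440 (x) x 320 (y) x 20 mm high, floor and walls 4 mm thick; origin under its centre
- finger1: finger doughnut, plain golden, firm, 98 mm long (its x), 44 mm wide (its y), 42 mm high, 70 g, flat-sided enough to pinch across the width; origin at its middle, 21 mm above its underside. Two to four of the four are there; none has a right way up
- finger2: finger doughnut, plain golden, firm, 98 mm long (its x), 44 mm wide (its y), 42 mm high, 70 g, flat-sided enough to pinch across the width; origin at its middle, 21 mm above its underside. Two to four of the four are there; none has a right way up
- finger3: finger doughnut, plain golden, firm, 98 mm long (its x), 44 mm wide (its y), 42 mm high, 70 g, flat-sided enough to pinch across the width; origin at its middle, 21 mm above its underside. Two to four of the four are there; none has a right way up
- finger4: finger doughnut, plain golden, firm, 98 mm long (its x), 44 mm wide (its y), 42 mm high, 70 g, flat-sided enough to pinch across the width; origin at its middle, 21 mm above its underside. Two to four of the four are there; none has a right way up
- bun1: round filled doughnut, 80 mm across, 38 mm high, chocolate top; stays on the pan; origin at the centre of its underside
- bun2: round filled doughnut, 80 mm across, 38 mm high, chocolate top; stays on the pan; origin at the centre of its underside
- bun3: round filled doughnut, 80 mm across, 38 mm high, chocolate top; stays on the pan; origin at the centre of its underside
- jar: glass jar with a steel cap on the bench, to be left alone
- scraper: flat dough scraper on the bench, to be left alone
Not all that is in view belongs to the job. Leave any purple look-alike of the finger3 alone.

How it is judged (in metres and radians):
On the way, in this order (a step that is already met when the one before it is completed fails the run):
1. the hold-down gap is 40 mm within 2 mm and every finger doughnut lies in a feed lane, in either order (value of joint holddown between 0.038 and 0.042 m and (x of finger1 in the frame of slicer between -0.069 and -0.021 m or x of finger1 in the frame of slicer between 0.021 and 0.069 m) and y of finger1 in the frame of slicer between 0.11 and 0.345 m and z of finger1 in the frame of slicer between 0.074 and 0.09 m and angle between the x axis of each of finger1, finger2, finger3, finger4 and the y axis of slicer, either way round below 0.3 rad and (x of finger2 in the frame of slicer between -0.069 and -0.021 m or x of finger2 in the frame of slicer between 0.021 and 0.069 m) and y of finger2 in the frame of slicer between 0.11 and 0.345 m and z of finger2 in the frame of slicer between 0.074 and 0.09 m and (x of finger3 in the frame of slicer between -0.069 and -0.021 m or x of finger3 in the frame of slicer between 0.021 and 0.069 m) and y of finger3 in the frame of slicer between 0.11 and 0.345 m and z of finger3 in the frame of slicer between 0.074 and 0.09 m and (x of finger4 in the frame of slicer between -0.069 and -0.021 m or x of finger4 in the frame of slicer between 0.021 and 0.069 m) and y of finger4 in the frame of slicer between 0.11 and 0.345 m and z of finger4 in the frame of slicer between 0.074 and 0.09 m), for 0.2 s.
2. the round key is pressed down, the other two keys being up (value of joint key_round above 0.004 m and value of joint each of key_square, key_bar below 0.002 m), for 0.05 s.
3. the square key is pressed down, the other two keys being up (value of joint key_square above 0.004 m and value of joint each of key_round, key_bar below 0.002 m), for 0.05 s.
4. the long bar key is pressed down, the other two keys being up (value of joint key_bar above 0.004 m and value of joint each of key_round, key_square below 0.002 m), for 0.05 s.
At the end, for the whole second after the job is handed in: the hold-down gap is 40 mm within 2 mm; every finger doughnut lies at rest on the infeed bed, along a lane within 0.3 rad, its middle within 24 mm of the lane's centre line, between y = 0.11 and 0.345 m of the slicer and 14 to 30 mm above the bed; the three keys are up again (all of step 1 and linear speed of each of finger1, finger2, finger3, finger4 below 0.02 m/s and value of joint each of key_round, key_square, key_bar below 0.002 m and velocity of joint holddown below 0.002 m/s); the robot touches nothing.
It fails at once if the mushroom stop button is pressed (value of joint stop above 0.003 m).
It fails at once if a key is pressed while the hold-down gap is more than 3 mm off 40 mm (value of joint any of key_round, key_square, key_bar above 0.004 m and (value of joint holddown above 0.043 m or value of joint holddown below 0.037 m)).
It fails at once if a round doughnut leaves the sheet pan (x of any of bun1, bun2, bun3 in the frame of pan above 0.225 m or x of any of bun1, bun2, bun3 in the frame of pan below -0.225 m or y of any of bun1, bun2, bun3 in the frame of pan above 0.165 m or y of any of bun1, bun2, bun3 in the frame of pan below -0.165 m).
It fails at once if a bystander (jar, scraper) is shifted by more than 40 mm (distance of any of jar, scraper from where it was at the start of the episode above 0.04 m).
Of finger1, finger2, finger3, finger4 only 2 to 4 are there at a start; the rules pass over those that are not, and their reading is None.
At some moment in a run one of finger1, finger2, finger3, finger4 may be knocked a few centimetres aside while the robot is not near it.
Once in a run the grip may slacken for a moment while it holds something.
It also fails if it takes over 210 s, if anything falls off the work surface, if the arm or the gripper's body presses on something with over 40 N, if the wrist force passes 120 N, or if a joint passes its speed limit or range.

### The arm

A 6-joint arm with a two-finger parallel gripper is mounted at the origin on the work surface. World frame = base frame: x ahead of the robot, y to its left, z up, the work surface at z = 0. Lengths are in m, angles in degrees, forces in N, time in s.
With the tool pointing down it reaches from about 0.325 to 0.775 m from the base axis. Payload 9.3 kg.
Tool frame: the origin (TCP) lies at the very end of the fingers, on their centre line; the grasp point (between the pads) lies 19 mm behind it; z points along the fingers, y is the line along which they close (so a half turn about z gives the same grasp; the last joint's range is limited). The gripper opens to 85 mm and grips with 20 to 120 N. Pads are 22 mm wide; open, the fingers measure 114 mm over their backs; the gripper's body (76 mm by 85 mm) begins 54 mm behind the grasp point. The pads swing forward as they close: fully open they stand 13 mm farther back than shut.
Start: joints at [-8.743, 14.817, 1.232, 76.415, 0, 81.257], TCP at [0.55, -0, 0.195] pointing down, gripper open.
Joint ranges: [-174.27, 174.27], [-52.1, 104.24], [-59.71, 78.15], [-110.17, 111.67], [-87.03, 83.33], [-180, 180]. Speed limits (degrees/s): [127.2, 127.2, 159.86, 180, 180, 180].

### API

Orientations are given as a 3x3 rotation matrix whose columns are the frame's x, y, z axes.
In Python, from station import * gives the robot as it stands.
- The arm moves only by the shell command python3 -m pendant 'ROWS' [FORCE]. ROWS is JSON, one flat list of numbers, 5 for each row, row after row: the shift along the tool's x, y, z in units of 25 mm (1.0 is 25 mm), then the turn about the tool's z in units of 8 degrees (1.0 is 8 degrees), then the closure, from -1 (fully open) to 1 (shut). A call has exactly 10 rows; each row shifts and turns the commanded pose from where the row before left it, along the tool's axes as they then stand; what a row does not reach is not made up. A row lasts 1/10 s, in which the tool goes at most 50 mm and 8.59 degrees, less where a joint would pass 70% of its speed; a pose out of reach is approached as far as the arm can. A call is refused whole if a number of a shift passes 1 or a number of a turn 1, either way. A call with a gripper value outside its range is refused whole. The fingers move at their own pace and stop on an object; FORCE is the grip in N (left out, the last holds). Time passes only in rows, so rows that do not move let the fingers close, or fill a call up. It gives the time, the measured TCP pose, the force, the opening and the grip force at its end, in the units of the state.
- state(): the state, without advancing time (a new reading comes with each control period).
- read_camera(name): name is "scene" or "side" or "wrist"; returns a dict with "image" (420x560x3 uint8, red, green, blue), "fx", "fy", "cx", "cy" (pixels), "k1" (the pictures are not rectified: a ray, as slopes to the right and down, at radius r is drawn at 1 + k1 r^2 times it, then the intrinsics apply), "rvec" (rotation vector, rad) and "tvec" (3), from world to camera coordinates, as OpenCV has them; the wrist camera has in their place "mount" (4x4, takes a point from camera to tool coordinates, whose origin is the TCP and whose axes are the flange's). Camera axes: x right, y down, z forward; pixel columns grow to the right and rows downward; lengths in m; the calibration is good to about 2 mm. A picture is of the moment at which its call begins: read the wrist's pose just before it. There is no depth.
- finish_job(): hands the job in; it is judged then, once.
Trained networks look in a picture, given as the dict that the camera call returned (one of the last four; its "shot" number tells which), for a name from the list of things; names that differ only in an ending like _2 or _b are one class to them, and where a whole thing is asked for, a point or a joint stands for the part that bears it (a point fixed in the world has none). Each returns a list of dicts, best first, with "p" (0 to 1); they miss things now and then, are a little off and sometimes report something else, mostly with a low value. They report only what shows in the picture. A call takes as long as a camera call. They do not tell look-alikes from the thing itself.
- spot_in(label, picture): "centre" ([x, y, z] in m, in the coordinates of the camera as it stood for that picture, good to about 4 mm: the middle of the surface that is visible of it).
- mark_of(label, picture): "centre" ([x, y, z] in m, in the coordinates of the camera as it stood for that picture, good to about 4 mm: a listed point, or the origin of a listed thing).
The state is a dict: "time": time; "joint_positions": joint angles; "joint_vel": joint speeds; "tau": joint torques, N m; "ee_pos": TCP position; "eef_rot": TCP orientation; "ft_force": force on the tool from outside, world axes, zero at the start; "ft_torque": the same for the moment, N m; "gripper_width": finger opening in m; "gripper_force": force on a finger pad.
Only numpy, scipy, OpenCV 4.12 (cv2) and the standard library are available. Lean on these libraries where they do the work, as an engineer would, in place of code of your own. Each camera call takes 0.05 s, during which the arm holds its last target. There are 200 camera calls.

## Working session

There is one attempt and no reset: what is moved stays moved. The work goes in short steps, Python scripts to look and compute and a shell command to move; the robot and the scene stay as the last step left them, time stands still between calls to the robot, and variables do not carry over. Pictures are saved under pics/ and viewed, at most 14 in all, crops included, and the job is handed in when it is done.

```bash
mkdir -p pics; ls; cat > h.py <<'E'
from station import *
import numpy as np, cv2
def save(p,n): cv2.imwrite(f'pics/{n}.png',cv2.cvtColor(p['image'],cv2.COLOR_RGB2BGR))
def pose(p,st=None):
    # returns R,t : world = R@cam+t
    if 'rvec' in p and p['rvec'] is not None:
        R=cv2.Rodrigues(np.array(p['rvec'],float))[0]; return R.T,-R.T@np.array(p['tvec'],float).ravel()
    M=np.array(p['mount']); Rt=np.array(st['eef_rot']); t=np.array(st['ee_pos'])
    return Rt@M[:3,:3],Rt@M[:3,3]+t
def look(name):
    st=state(); p=read_camera(name); R,t=pose(p,st); return p,R,t
def find(fn,l,p,R,t,n=4,pm=.3):
    return [(round(d['p'],2),np.round(R@np.array(d['centre'])+t,4).tolist()) for d in fn(l,p)[:n] if d['p']>pm]
def proj(p,R,t,X):
    c=R.T@(np.array(X)-t); s=c[:2]/c[2]; s=s*(1+p['k1']*(s@s)); return np.array([p['fx']*s[0]+p['cx'],p['fy']*s[1]+p['cy']])
def ray(p,R,t,uv,z):
    d=np.array([(uv[0]-p['cx'])/p['fx'],(uv[1]-p['cy'])/p['fy']]); s=d.copy()
    for _ in range(20): s=d/(1+p['k1']*(s@s))
    v=R@np.array([s[0],s[1],1]); return t+v*(z-t[2])/v[2]
E
python3 - <<'E'
from h import *
print(state())
for c in ['scene','side','wrist']:
    p,R,t=look(c); save(p,c+'0'); print(c,t.round(3),R[:,2].round(3))
    for l in ['slicer','bed','wheel_centre','crank_mid','key_round_top','key_square_top','key_bar_top','pan','finger1','bun1','jar','scraper']:
        print(l,find(mark_of,l,p,R,t,5))
E
```

```text
pics
{'time': 0.0, 'joint_positions': array([-8.74357031e+00,  1.48519906e+01,  1.18967228e+00,  7.64160995e+01,
       -4.71138509e-04,  8.12571241e+01]), 'joint_vel': array([-0.01476041, -0.02680581,  0.04959737,  0.0813486 ,  0.04208241,
       -0.03357025]), 'tau': array([-2.65873996e-04, -5.55637658e+01,  3.44536042e+01,  1.31759423e-02,
       -2.94380488e-04,  4.47349430e-05]), 'ee_pos': array([5.49668489e-01, 4.12922952e-05, 1.94353963e-01]), 'eef_rot': array([[ 1.22496600e-05,  9.99999083e-01, -1.35399290e-03],
       [ 9.99999980e-01, -1.19789747e-05,  1.99924295e-04],
       [ 1.99907892e-04, -1.35399532e-03, -9.99999063e-01]]), 'ft_force': array([-0.15353382,  0.57388826, -0.31721841]), 'ft_torque': array([-0.01436125, -0.00241606,  0.02409607]), 'gripper_force': 0.0, 'gripper_width': 0.08541582196870517}
scene [1.12  1.069 1.35 ] [-0.379 -0.605 -0.7  ]
slicer [(0.77, [0.531, -0.2231, -0.0011])]
bed [(0.81, [0.5518, -0.005, 0.0604]), (0.6, [0.3063, 0.3286, -0.0001])]
wheel_centre [(0.8, [0.5275, -0.2295, 0.2332])]
crank_mid [(0.56, [0.5268, -0.2861, 0.2805])]
key_round_to
[... 1053 characters left out ...]
587])]
pan [(0.58, [0.4678, 0.3373, 0.0006])]
finger1 [(0.87, [0.4263, 0.3716, 0.0261]), (0.75, [0.3668, 0.5976, 0.0246]), (0.68, [0.53, 0.3739, 0.0203]), (0.63, [0.5368, 0.2406, 0.0229])]
bun1 [(0.85, [0.305, 0.3301, 0.002]), (0.49, [0.6388, 0.3375, 0.0024])]
jar [(0.91, [0.3417, -0.4655, -0.001])]
scraper [(0.72, [0.2915, -0.3228, -0.0037])]
wrist [0.55  0.08  0.374] [ 0.001 -0.312 -0.95 ]
slicer [(0.6, [0.5299, -0.2272, -0.0034]), (0.37, [0.2971, -0.3221, -0.0013])]
bed [(0.89, [0.5512, -0.0008, 0.0588])]
wheel_centre []
crank_mid []
key_round_top [(0.73, [0.5269, -0.2231, -0.0035])]
key_square_top []
key_bar_top []
pan []
finger1 []
bun1 []
jar []
scraper [(0.8, [0.2975, -0.32, 0.0026])]
```

View pics/scene0.png

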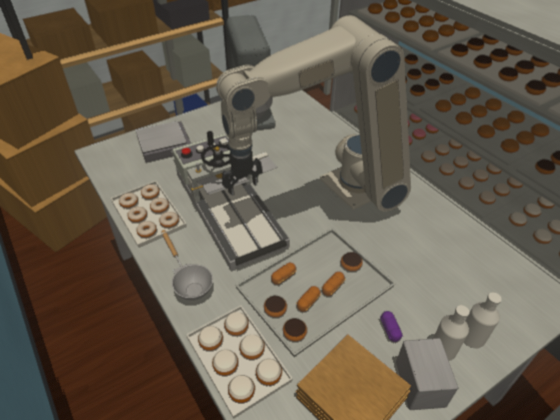

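View pics/side0.png

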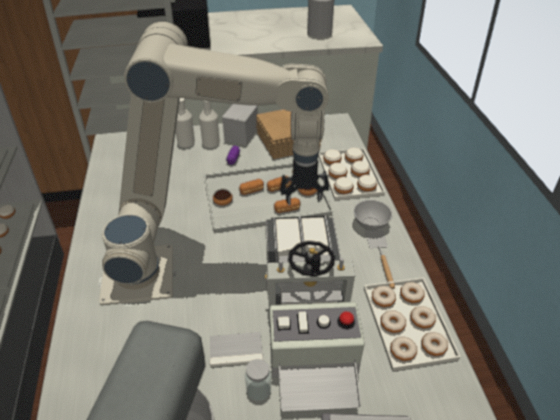

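Scene view: the pan (~(310,290)) holds three finger doughnuts at (284,272), (309,298) and (333,283), with three buns. The purple look-alike at (391,326) lies outside the pan. Side view: the handwheel is at (312,258) and the keys are at (283–346,322). Next I'll raise the wrist camera over the wheel.

```bash
python3 -m pendant '[-0.8,0,-0.8,0,-1,-0.8,0,-0.8,0,-1,-0.8,0,-0.8,0,-1,-0.8,0,-0.8,0,-1,-0.8,0,-0.8,0,-1,-0.8,0,-0.8,0,-1,-0.8,0,-0.8,0,-1,-0.8,0,-0.8,0,-1,-0.8,0,-0.8,0,-1,-0.8,0,-0.8,0,-1]' 40
python3 - <<'E'
from h import *
p,R,t=look('wrist'); save(p,'w1'); print(t.round(3),p['fx'])
for l in ['slicer','bed','wheel_centre','crank_mid','key_round_top','key_square_top','key_bar_top']:
        print(l,find(mark_of,l,p,R,t,5))
S=np.array([.530,-.225,0]);a=np.radians(-6.3);Rz=np.array([[np.cos(a),-np.sin(a),0],[np.sin(a),np.cos(a),0],[0,0,1]])
for X in [(-.122,0,.19),(.122,0,.19),(0,0,.27),(-.107,-.16,.171)]: print(X,proj(p,R,t,S+Rz@X))
E
```

```text
time: 2.95
ee_pos: [0.5498, -0.2008, 0.3959]
eef_rot: [[0.0, 1.0, 0.0], [1.0, -0.0, -0.0], [-0.0, 0.0, -1.0]]
ft_force: [0.3, 0.5, -0.3]
gripper_width: 0.0854
gripper_force: 0.0
[ 0.55  -0.121  0.575] 329.7221086561623
slicer [(0.31, [0.5328, -0.3876, 0.1694])]
bed [(0.67, [0.5535, -0.0039, 0.0589]), (0.48, [0.5285, -0.2252, 0.2361])]
wheel_centre [(0.74, [0.528, -0.2281, 0.2351])]
crank_mid [(0.87, [0.5294, -0.2848, 0.2801])]
key_round_top [(0.61, [0.5309, -0.3881, 0.1681])]
key_square_top [(0.9, [0.428, -0.3735, 0.1745])]
key_bar_top [(0.72, [0.4774, -0.3824, 0.1721])]
(-0.122, 0, 0.19) [159.48224328 180.33399067]
(0.122, 0, 0.19) [361.42246183 201.71524834]
(0, 0, 0.27) [257.8010062  212.66392061]
(-0.107, -0.16, 0.171) [175.14237905 289.6867271 ]
```

View pics/w1.png

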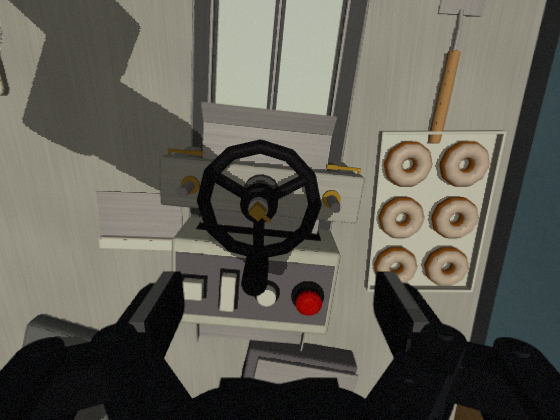

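Wheel centre is near (258,195), the crank handle at (256,280), and the guide rods at (190,185) and (330,200). I'll enlarge the rods and the spindle tab.

```bash
python3 - <<'E'
import cv2,numpy as np
i=cv2.imread('pics/w1.png'); a=cv2.resize(i[145:235,155:235],None,fx=5,fy=5,interpolation=2); b=cv2.resize(i[145:235,295:375],None,fx=5,fy=5,interpolation=2)
cv2.imwrite('pics/w1c.png',np.hstack([a,b]))
E
```

```text
(no output)
```

View pics/w1c.png

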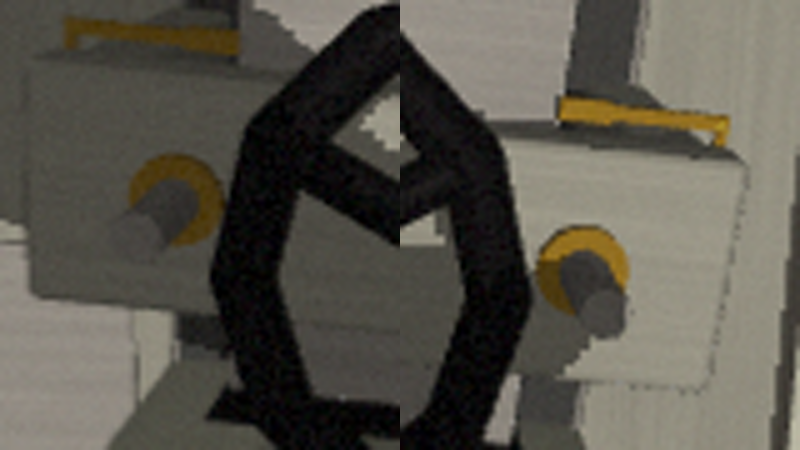

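```bash
cat > rod.py <<'E'
from h import *
def rod(p,R,t,base,tip,zb=.192):
    b=ray(p,R,t,base,zb); hs=np.arange(0,.06,.0005)
    e=[np.linalg.norm(proj(p,R,t,b+[0,0,h-(zb-.19)])-tip) for h in hs]; i=int(np.argmin(e))
    return b.round(4),'out',hs[i],'err px',round(e[i],2),'gap',hs[i]+.03
E
python3 - <<'E'
from rod import *
p,R,t=look('wrist')
for zb in (.19,.194):
  print(rod(p,R,t,(190,185),(182,193),zb)); print(rod(p,R,t,(331.6,199.4),(335.6,207.6),zb))
E
```

```text
(array([ 0.4446, -0.2153,  0.19  ]), 'out', np.float64(0.035), 'err px', np.float64(0.27), 'gap', np.float64(0.065))
(array([ 0.6145, -0.2331,  0.19  ]), 'out', np.float64(0.0315), 'err px', np.float64(0.36), 'gap', np.float64(0.0615))
(array([ 0.4457, -0.2143,  0.194 ]), 'out', np.float64(0.0385), 'err px', np.float64(0.28), 'gap', np.float64(0.0685))
(array([ 0.6138, -0.2319,  0.194 ]), 'out', np.float64(0.035), 'err px', np.float64(0.37), 'gap', np.float64(0.065))
```

```bash
python3 -m pendant '[-0.84,-0.22,0,0,-1,-0.84,-0.22,0,0,-1,-0.84,-0.22,0,0,-1,-0.84,-0.22,0,0,-1,0,0,0.9,0,-1,0,0,0.9,0,-1,0,0,0.9,0,-1,0,0,0.9,0,-1,0,0,0.9,0,-1,0,0,0.9,0,-1]' 40
python3 -m pendant '[0,0,0,0,-1,0,0,0,0,-1,0,0,0,0,0.9,0,0,0,0,0.9,0,0,0,0,0.9,0,0,0,0,0.9,0,0,0,0,0.9,0,0,0,0,0.9,0,0,0,0,0.9,0,0,0,0,0.9]' 40
```

```text
time: 4.4
ee_pos: [0.5278, -0.2832, 0.259]
eef_rot: [[-0.001, 1.0, -0.0], [1.0, 0.001, 0.0], [0.0, -0.0, -1.0]]
ft_force: [-0.1, -0.8, -0.6]
gripper_width: 0.0854
gripper_force: 0.0
time: 5.4
ee_pos: [0.5281, -0.2842, 0.2604]
eef_rot: [[0.0, 1.0, 0.001], [1.0, -0.0, -0.001], [-0.001, 0.001, -1.0]]
ft_force: [0.2, -0.6, 5.1]
gripper_width: 0.0222
gripper_force: 39.1
```

```bash
python3 -m pendant '[0.117,-0.742,0,0,0.9,0.341,-0.669,0,0,0.9,0.531,-0.531,0,0,0.9,0.669,-0.341,0,0,0.9,0.742,-0.117,0,0,0.9,0.742,0.117,0,0,0.9,0.669,0.341,0,0,0.9,0.531,0.531,0,0,0.9,0.341,0.669,0,0,0.9,0.117,0.742,0,0,0.9]' 50
python3 - <<'E'
from h import *
p,R,t=look('scene'); save(p,'s2'); print(state()['ee_pos'],find(mark_of,'crank_mid',p,R,t))
E
```

```text
time: 6.4
ee_pos: [0.5276, -0.1635, 0.2603]
eef_rot: [[-0.0, 1.0, -0.002], [1.0, 0.0, -0.002], [-0.002, -0.002, -1.0]]
ft_force: [-4.8, -8.2, 3.7]
gripper_width: 0.0228
gripper_force: 36.2
[ 0.53028617 -0.16369913  0.25996931] [(0.67, [0.2949, -0.3214, -0.002]), (0.56, [0.5279, -0.1658, 0.2803]), (0.48, [0.5301, -0.2272, 0.2357])]
```

```bash
python3 -m pendant '[-0.117,0.742,0,0,0.9,-0.341,0.669,0,0,0.9,-0.531,0.531,0,0,0.9,-0.669,0.341,0,0,0.9,-0.742,0.117,0,0,0.9,-0.742,-0.117,0,0,0.9,-0.669,-0.341,0,0,0.9,-0.531,-0.531,0,0,0.9,-0.341,-0.669,0,0,0.9,-0.117,-0.742,0,0,0.9]' 50
python3 -m pendant '[0.117,-0.742,0,0,0.9,0.341,-0.669,0,0,0.9,0.531,-0.531,0,0,0.9,0.669,-0.341,0,0,0.9,0.742,-0.117,0,0,0.9,0.742,0.117,0,0,0.9,0.669,0.341,0,0,0.9,0.531,0.531,0,0,0.9,0.341,0.669,0,0,0.9,0.117,0.742,0,0,0.9]'
python3 -m pendant '[-0.117,0.742,0,0,0.9,-0.341,0.669,0,0,0.9,-0.531,0.531,0,0,0.9,-0.669,0.341,0,0,0.9,-0.742,0.117,0,0,0.9,-0.742,-0.117,0,0,0.9,-0.669,-0.341,0,0,0.9,-0.531,-0.531,0,0,0.9,-0.341,-0.669,0,0,0.9,-0.117,-0.742,0,0,0.9]'
python3 - <<'E'
from h import *
p,R,t=look('side'); save(p,'s3'); print(find(mark_of,'crank_mid',p,R,t))
S=np.array([.529,-.226,0]);a=np.radians(-6.1);Rz=np.array([[np.cos(a),-np.sin(a),0],[np.sin(a),np.cos(a),0],[0,0,1]])
print([proj(p,R,t,S+Rz@np.array(X)).round() for X in [(-.085,0,.19),(.085,0,.19),(-.122,0,.12)]])
i=cv2.imread('pics/s3.png')[230:330,250:380]; cv2.imwrite('pics/s3c.png',cv2.resize(i,None,fx=6,fy=6,interpolation=2))
E
```

```text
time: 7.5
ee_pos: [0.5289, -0.2845, 0.2604]
eef_rot: [[-0.0, 1.0, 0.003], [1.0, 0.0, -0.001], [-0.001, 0.003, -1.0]]
ft_force: [5.0, 3.5, 4.7]
gripper_width: 0.0224
gripper_force: 49.4
time: 8.5
ee_pos: [0.5276, -0.1635, 0.2603]
eef_rot: [[-0.0, 1.0, -0.002], [1.0, 0.0, -0.002], [-0.002, -0.002, -1.0]]
ft_force: [-5.1, -7.6, 4.8]
gripper_width: 0.0221
gripper_force: 50.0
time: 9.5
ee_pos: [0.5289, -0.2845, 0.2605]
eef_rot: [[-0.0, 1.0, 0.003], [1.0, 0.0, -0.001], [-0.001, 0.003, -1.0]]
ft_force: [4.1, 3.9, 4.5]
gripper_width: 0.0224
gripper_force: 50.0
[(0.69, [0.5321, -0.2832, 0.279]), (0.39, [0.4251, 0.3734, 0.0254])]
[array([280., 270.]), array([341., 268.]), array([268., 286.])]
```

View pics/s3c.png

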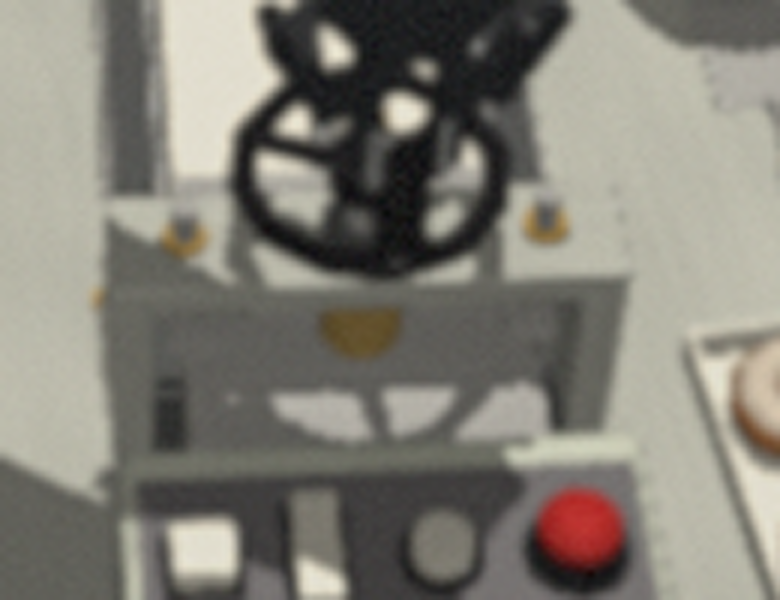

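Pinion held, the plate is visibly down after two turns and the rods stick out only a little ((185,225) and (547,210) in the crop). I'll check them with the wrist camera from here.

```bash
python3 - <<'E'
from h import *
p,R,t=look('wrist'); save(p,'w4')
b=[proj(p,R,t,X).round().astype(int) for X in [(.4445,-.2155,.19),(.6143,-.233,.19)]]; print(b)
i=cv2.imread('pics/w4.png'); c=[cv2.resize(i[y-45:y+45,x-40:x+40],None,fx=5,fy=5,interpolation=2) for x,y in b]
cv2.imwrite('pics/w4c.png',np.hstack(c))
E
```

```text
[array([164, 116]), array([396, 141])]
```

View pics/w4c.png

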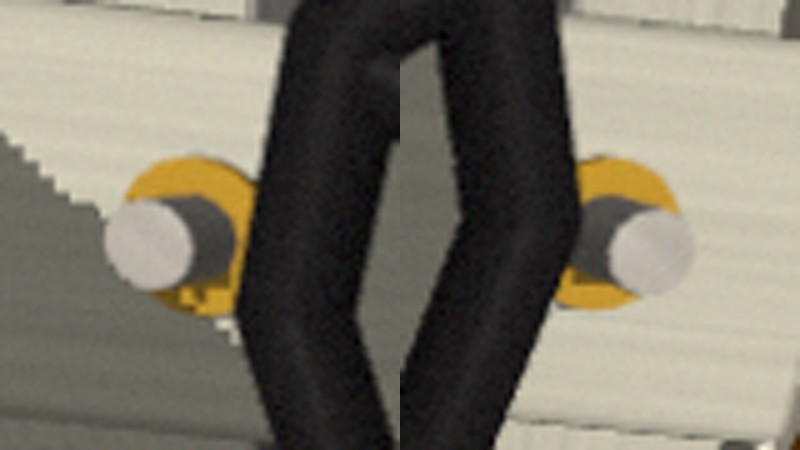

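```bash
python3 - <<'E'
from rod import *
p,R,t=look('wrist')
B=[(163.8,118.2),(396.8,142.6)];T=[(153.8,119.8),(406.2,146.2)]
for zb in (.19,.193):
  for b,tp in zip(B,T): print(zb,rod(p,R,t,b,tp,zb))
for z in (.188,.19,.192,.194,.196,.2,.205,.21): print(z,[round(np.linalg.norm(ray(p,R,t,q[0],z)-ray(p,R,t,q[1],z)),4) for q in (B,T)])
E
```

```text
0.19 (array([ 0.4448, -0.2168,  0.19  ]), 'out', np.float64(0.0205), 'err px', np.float64(0.13), 'gap', np.float64(0.0505))
0.19 (array([ 0.616 , -0.2346,  0.19  ]), 'out', np.float64(0.019), 'err px', np.float64(0.22), 'gap', np.float64(0.049))
0.193 (array([ 0.4458, -0.2167,  0.193 ]), 'out', np.float64(0.023), 'err px', np.float64(0.01), 'gap', np.float64(0.053))
0.193 (array([ 0.6149, -0.2342,  0.193 ]), 'out', np.float64(0.022), 'err px', np.float64(0.24), 'gap', np.float64(0.052))
0.188 [np.float64(0.1735), np.float64(0.1883)]
0.19 [np.float64(0.1721), np.float64(0.1868)]
0.192 [np.float64(0.1707), np.float64(0.1853)]
0.194 [np.float64(0.1693), np.float64(0.1838)]
0.196 [np.float64(0.168), np.float64(0.1823)]
0.2 [np.float64(0.1652), np.float64(0.1793)]
0.205 [np.float64(0.1617), np.float64(0.1755)]
0.21 [np.float64(0.1583), np.float64(0.1718)]
```

```bash
python3 -m pendant '[0.117,-0.742,0,0,0.9,0.341,-0.669,0,0,0.9,0.531,-0.531,0,0,0.9,0.669,-0.341,0,0,0.9,0.742,-0.117,0,0,0.9,0.742,0.117,0,0,0.9,0.669,0.341,0,0,0.9,0.531,0.531,0,0,0.9,0.341,0.669,0,0,0.9,0.117,0.742,0,0,0.9]'
python3 -m pendant '[-0.117,0.742,0,0,0.9,-0.341,0.669,0,0,0.9,-0.531,0.531,0,0,0.9,-0.669,0.341,0,0,0.9,-0.742,0.117,0,0,0.9,-0.742,-0.117,0,0,0.9,-0.669,-0.341,0,0,0.9,-0.531,-0.531,0,0,0.9,-0.341,-0.669,0,0,0.9,-0.117,-0.742,0,0,0.9]'
python3 - <<'E'
from h import *
p,R,t=look('wrist'); save(p,'w5')
b=[proj(p,R,t,X).round().astype(int) for X in [(.4445,-.2155,.19),(.6143,-.233,.19)]]; print(b)
i=cv2.imread('pics/w5.png'); c=[cv2.resize(i[71:161,124:204],None,fx=5,fy=5,interpolation=2),cv2.resize(i[96:186,356:436],None,fx=5,fy=5,interpolation=2)]
cv2.imwrite('pics/w5c.png',np.hstack(c))
E
```

```text
time: 10.7
ee_pos: [0.5284, -0.1634, 0.2603]
eef_rot: [[-0.0, 1.0, -0.002], [1.0, 0.0, -0.002], [-0.002, -0.002, -1.0]]
ft_force: [-4.3, -7.9, 4.9]
gripper_width: 0.0221
gripper_force: 50.6
time: 11.7
ee_pos: [0.5297, -0.2845, 0.2604]
eef_rot: [[-0.001, 1.0, 0.003], [1.0, 0.001, -0.001], [-0.001, 0.003, -1.0]]
ft_force: [5.4, 2.5, 6.9]
gripper_width: 0.0221
gripper_force: 50.7
[array([160, 116]), array([392, 140])]
```

View pics/w5c.png

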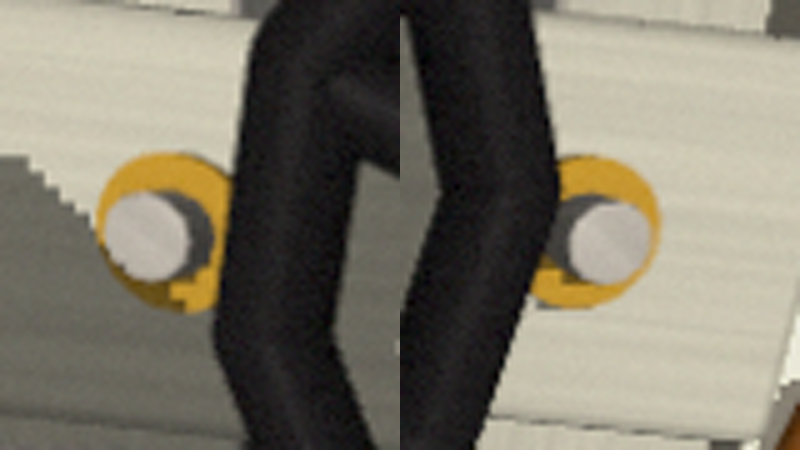

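Collar-relative shift fell consistently with one real turn, and the gap is about 42–45 mm. I'll let go and read the scale on the robot-side column from close up.

```bash
python3 -m pendant '[0,0,0,0,-1,0,0,0,0,-1,0,0,0,0,-1,0,0,0,0,-1,0,0,0,0,-1,0,0,-0.6,0,-1,0,0,-0.6,0,-1,0,0,-0.6,0,-1,0,0,-0.6,0,-1,0,0,-0.6,0,-1]'
python3 -m pendant '[0,0,0,-1,-1,0,0,0,-1,-1,0,0,0,-1,-1,0,0,0,-1,-1,0,0,0,-1,-1,0,0,0,-1,-1,0,0,0,-1,-1,0,0,0,-1,-1,0,0,0,-1,-1,0,0,0,-1,-1]'
python3 -m pendant '[0,0,0,-1,-1,0,0,0,-0.25,-1,1,0.38,0,0,-1,1,0.38,0,0,-1,1,0.38,0,0,-1,1,0.38,0,0,-1,1,0.38,0,0,-1,1,0.38,0,0,-1,1,0.38,0,0,-1,1,0.38,0,0,-1]'
python3 -m pendant '[0,0,0.86,0,-1,0,0,0.86,0,-1,0,0,0.86,0,-1,0,0,0.86,0,-1,0,0,0.86,0,-1,0,0,0.86,0,-1,0,0,0.86,0,-1,0,0,0.86,0,-1,0,0,0.86,0,-1,0,0,0.86,0,-1]'
python3 - <<'E'
from h import *
p,R,t=look('wrist'); save(p,'w6'); print(t,state()['ee_pos'])
S=np.array([.529,-.226,0]);a=np.radians(-6.1);Rz=np.array([[np.cos(a),-np.sin(a),0],[np.sin(a),np.cos(a),0],[0,0,1]])
q=[proj(p,R,t,S+Rz@np.array([-.122,0,z])).round().astype(int) for z in (.06,.1,.13,.19)];print(q)
x,y=q[1]; i=cv2.imread('pics/w6.png')[max(0,y-70):y+70,max(0,x-90):x+90]; cv2.imwrite('pics/w6c.png',cv2.resize(i,None,fx=4,fy=4,interpolation=2))
E
```

```text
time: 12.75
ee_pos: [0.5281, -0.2839, 0.3355]
eef_rot: [[-0.0, 1.0, -0.0], [1.0, 0.0, 0.0], [0.0, -0.0, -1.0]]
ft_force: [0.6, -0.6, 0.1]
gripper_width: 0.085
gripper_force: 0.0
time: 13.75
ee_pos: [0.5281, -0.284, 0.3349]
eef_rot: [[-0.986, 0.168, -0.0], [0.168, 0.986, 0.0], [0.0, 0.0, -1.0]]
ft_force: [0.1, -0.7, 0.5]
gripper_width: 0.0849
gripper_force: 0.0
time: 14.75
ee_pos: [0.3271, -0.2075, 0.335]
eef_rot: [[-1.0, -0.0, 0.0], [-0.0, 1.0, -0.0], [-0.0, -0.0, -1.0]]
ft_force: [-0.9, 0.0, 0.1]
gripper_width: 0.0856
gripper_force: 0.0
time: 15.75
ee_pos: [0.3281, -0.208, 0.1193]
eef_rot: [[-1.0, -0.0, 0.0], [-0.0, 1.0, -0.0], [-0.0, -0.0, -1.0]]
ft_force: [-0.4, 0.7, -0.5]
gripper_width: 0.0852
gripper_force: 0.0
[ 0.24790538 -0.20821249  0.29792867] [ 0.3268627  -0.20681823  0.11640323]
[array([273, 301]), array([272, 333]), array([271, 365]), array([268, 467])]
```

View pics/w6c.png

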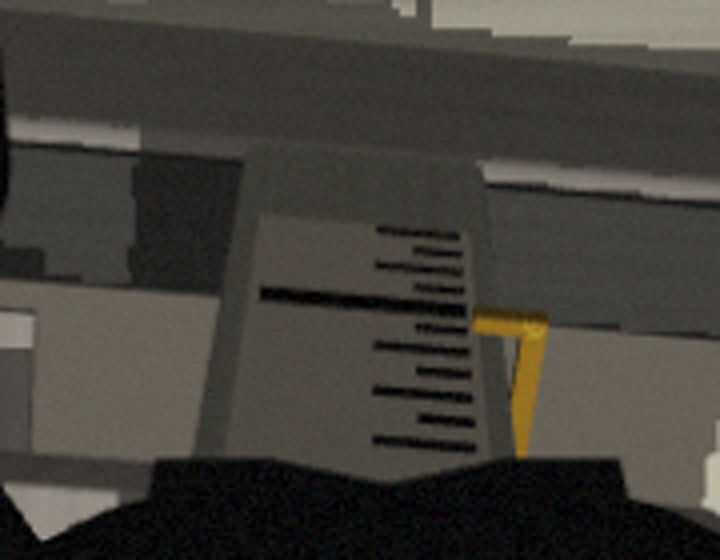

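The scale reads clearly: the thick 40 mark is at crop (465,310), 45 at (465,330), and the pointer at about (475,325), so about 43.7 before parallax. I'll take a second height to remove the parallax.

```bash
python3 -m pendant '[0,0,-0.8,0,-1,0,0,-0.8,0,-1,0,0,-0.8,0,-1,0,0,-0.8,0,-1,0,0,-0.8,0,-1,0,0,-0.8,0,-1,0,0,0,0,-1,0,0,0,0,-1,0,0,0,0,-1,0,0,0,0,-1]'
python3 - <<'E'
from h import *
p,R,t=look('wrist'); save(p,'w7'); print(t)
S=np.array([.529,-.226,0]);a=np.radians(-6.1);Rz=np.array([[np.cos(a),-np.sin(a),0],[np.sin(a),np.cos(a),0],[0,0,1]])
x,y=proj(p,R,t,S+Rz@np.array([-.122,0,.1])).round().astype(int);print(x,y)
i=cv2.imread('pics/w7.png')[y-40:y+50,x-50:x+60]; cv2.imwrite('pics/w7c.png',cv2.resize(i,None,fx=6,fy=6,interpolation=2))
E
```

```text
time: 16.8
ee_pos: [0.3277, -0.2077, 0.2394]
eef_rot: [[-1.0, 0.0, -0.001], [0.0, 1.0, 0.001], [0.001, 0.001, -1.0]]
ft_force: [-0.5, -0.4, -0.7]
gripper_width: 0.0854
gripper_force: 0.0
[ 0.24776966 -0.20817233  0.41813414]
274 258
```

View pics/w7c.png

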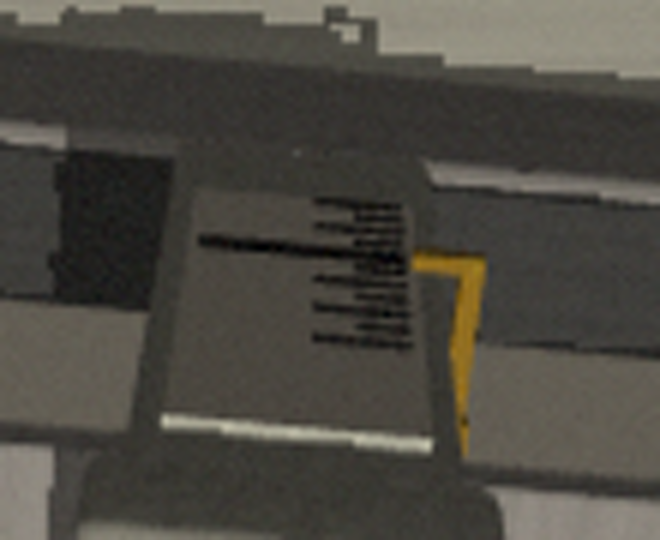

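```bash
cat > sc.py <<'E'
from h import *
from scipy.signal import find_peaks
def prof(name,xm,xp,r0,r1):
    i=cv2.imread(f'pics/{name}.png').astype(float); g=i.mean(2)
    out=[]
    for x in xm:
        c=g[r0:r1,x-1:x+2].mean(1); f=np.interp(np.arange(0,r1-r0-1,.1),np.arange(r1-r0),c)
        f=np.convolve(f,np.hanning(15)/np.hanning(15).sum(),'same'); k,_=find_peaks(-f,prominence=4,distance=12); out.append((x,(r0+k*.1).round(1).tolist()))
    y=i[:,:,2]-i[:,:,0]
    for x in xp:
        w=np.clip(y[r0:r1,x]-25,0,None); out.append(('P',x,round(float((w*np.arange(r0,r1)).sum()/max(w.sum(),1)),2),round(float(w.sum()))))
    return out
E
python3 - <<'E'
from sc import *
# crop origins: w6 (182,263) x4 ; w7 (224,218) x6
for r in prof('w6',[288,292,295],[301,303,306,310],315,380): print(r)
for r in prof('w7',[282,286,290],[293,295,298,301],245,280): print(r)
E
```

```text
(288, [321.0, 325.2, 330.0, 334.8, 339.4, 344.2, 349.9, 355.2, 361.1, 367.2, 373.8])
(292, [321.3, 325.9, 330.1, 335.0, 339.5, 345.0, 350.1, 355.5, 361.3, 367.5, 374.0])
(295, [321.8, 326.0, 330.8, 335.1, 339.4, 345.1, 350.2, 356.0, 361.7, 367.8, 374.2])
('P', 301, 343.41, 372)
('P', 303, 343.62, 397)
('P', 306, 343.79, 401)
('P', 310, 358.98, 1348)
(282, [251.8, 255.9, 259.9, 264.5, 269.1, 274.2])
(286, [252.0, 254.0, 256.0, 258.1, 260.2, 264.9, 267.1, 269.8, 272.0, 274.8])
(290, [252.0, 254.0, 256.0, 260.9, 262.9, 265.1, 267.5, 270.0, 272.6, 275.0])
('P', 293, 261.12, 234)
('P', 295, 261.35, 232)
('P', 298, 261.66, 232)
('P', 301, 269.91, 1660)
```

```bash
python3 - <<'E'
from h import *
from scipy.optimize import least_squares
p=read_camera('wrist'); M=np.array(p['mount']); Rt=np.array([[-1,0,0],[0,1,0],[0,0,-1.]])
R=Rt@M[:3,:3]; t6=np.array([.24785,-.2081,.2979]); t7=np.array([.24777,-.20817,.4181])
S=np.array([.529,-.226,0]);a=np.radians(-6.1);Rz=np.array([[np.cos(a),-np.sin(a),0],[np.sin(a),np.cos(a),0],[0,0,1]])
P=lambda t,X:proj(p,R,t,S+Rz@np.array(X))
g=np.arange(20,71,5)/1e3
r6=[321.3,325.9,330.1,335.0,339.5,345.0,350.1,355.5,361.3,367.5,374.0]
r7={20:252.0,30:256.0,40:260.5,50:265.0,60:269.8,70:274.8}
def f(v):
    ym,e,z0,yp,ep,zp,dy=v
    o=[]
    for gg,r in zip(g,r6): o.append(P(t6,(-.122-e,ym,z0+gg))[1]-r)
    for k,r in r7.items(): o.append(P(t7,(-.122-e,ym,z0+k/1e3))[1]-r-dy)
    A=P(t6,(-.122-ep,yp,zp))-[303,343.62]; B=P(t7,(-.122-ep,yp,zp))-[295,261.35]
    C=P(t6,(-.122-e,ym,z0+.04))[0]-292; D=P(t7,(-.122-e,ym,z0+.04))[0]-287
    o+= [A[1],B[1]-dy,.3*A[0],.3*B[0],.3*C,.3*D,dy*.5]
    return o
s=least_squares(f,[.02,0,.06,.03,.002,.1,0],x_scale=[.01,.001,.01,.01,.001,.01,1]); v=s.x
J=np.linalg.inv(s.jac.T@s.jac)*.09; c=J[5,5]+J[2,2]-2*J[2,5]
print(v.round(4),'gap',(v[5]-v[2])*1e3,'sd',c**.5*1e3,'rms',np.sqrt((s.fun**2).mean()))
for e in (0,.001,.002,.003,.004): # gap assuming standoff difference
    w=least_squares(lambda u:[*f([*u[:4],u[1]+e,*u[4:]])],[.02,0,.06,.03,.1,0],x_scale=[.01,.001,.01,.01,.01,1]); print(e,(w.x[4]-w.x[2])*1e3,w.cost)
E
```

```text
[ 0.0142  0.0017  0.0667  0.0214  0.0047  0.1132 -0.1306] gap 46.44227012974521 sd 1.3353382382922945 rms 0.10834347737603134
0 42.54357161648235 0.5323930306793967
0.001 43.84685775551272 0.31626952061978464
0.002 45.14838514166178 0.1849277340620278
0.003 46.448132517798754 0.14086062350836337
0.004 47.74607956419489 0.18657627319291484
```

```bash
python3 -m pendant '[0,0,-0.96,0,-1,0,0,-0.96,0,-1,0,0,-0.96,0,-1,0,0,-0.96,0,-1,-0.8,-0.31,0,0,-1,-0.8,-0.31,0,0,-1,-0.8,-0.31,0,0,-1,-0.8,-0.31,0,0,-1,-0.8,-0.31,0,0,-1,-0.8,-0.31,0,0,-1]'
python3 -m pendant '[-0.8,-0.31,0,0,-0.06,-0.8,-0.31,0,0,-0.06,-0.8,-0.31,0,0,-0.06,-0.85,-0.31,0,0,-0.06,0,0,0,0,-0.06,0,0,0,0,-0.06,0,0,0,0,-0.06,0,0,0,0,-0.06,0,0,0,0,-0.06,0,0,0,0,-0.06]'
python3 - <<'E'
from h import *
for c in ('wrist','side','scene'):
    p,R,t=look(c); print(c,find(mark_of,'crank_mid',p,R,t),find(mark_of,'wheel_centre',p,R,t))
    if c=='wrist': save(p,'w8')
E
```

```text
time: 17.9
ee_pos: [0.4488, -0.2547, 0.3355]
eef_rot: [[-1.0, -0.0, -0.001], [-0.0, 1.0, 0.0], [0.001, 0.0, -1.0]]
ft_force: [1.5, 0.7, -0.6]
gripper_width: 0.0856
gripper_force: 0.0
time: 18.9
ee_pos: [0.5289, -0.2854, 0.3365]
eef_rot: [[-1.0, 0.0, 0.001], [0.0, 1.0, -0.0], [-0.001, -0.0, -1.0]]
ft_force: [0.4, 0.2, -0.6]
gripper_width: 0.0453
gripper_force: 0.0
wrist [(0.82, [0.5281, -0.2818, 0.2822])] [(0.83, [0.5283, -0.2258, 0.2351])]
side [(0.69, [0.5283, -0.284, 0.2773]), (0.54, [0.5287, 0.3745, 0.0228])] [(0.89, [0.527, -0.2263, 0.2349]), (0.74, [0.2923, -0.3202, -0.0042])]
scene [(0.62, [0.5264, -0.2814, 0.2829])] [(0.56, [0.5277, -0.2228, 0.2342])]
```

```bash
python3 -m pendant '[0,0,1,0,-0.06,0,0,1,0,-0.06,0,0,1,0,-0.06,0,0,0,0,-0.06,0,0,0,0,0.9,0,0,0,0,0.9,0,0,0,0,0.9,0,0,0,0,0.9,0,0,0,0,0.9,0,0,0,0,0.9]' 50
python3 -m pendant '[0.742,0.117,0,0,0.9,0.669,0.341,0,0,0.9,0.531,0.531,0,0,0.9,0.341,0.669,0,0,0.9,0.117,0.742,0,0,0.9,-0.117,0.742,0,0,0.9,-0.341,0.669,0,0,0.9,-0.531,0.531,0,0,0.9,-0.669,0.341,0,0,0.9,-0.742,0.117,0,0,0.9]'
python3 -m pendant '[-0.742,-0.117,0,0,0.9,-0.669,-0.341,0,0,0.9,-0.531,-0.531,0,0,0.9,-0.276,-0.492,0,0,0.9,0,0,0,0,0.9,0,0,0,0,0.9,0,0,0,0,-0.06,0,0,0,0,-0.06,0,0,0,0,-0.06,0,0,0,0,-0.06]'
```

```text
time: 20.35
ee_pos: [0.5297, -0.2855, 0.2624]
eef_rot: [[-1.0, -0.0, 0.002], [-0.0, 1.0, -0.001], [-0.002, -0.001, -1.0]]
ft_force: [1.0, 2.4, 6.9]
gripper_width: 0.0217
gripper_force: 49.5
time: 21.35
ee_pos: [0.5291, -0.165, 0.2625]
eef_rot: [[-1.0, -0.0, 0.0], [-0.0, 1.0, -0.002], [-0.0, -0.002, -1.0]]
ft_force: [-5.2, -2.4, 5.2]
gripper_width: 0.0218
gripper_force: 50.0
time: 22.35
ee_pos: [0.5845, -0.2026, 0.2609]
eef_rot: [[-1.0, 0.0, -0.0], [0.0, 1.0, -0.0], [0.0, -0.0, -1.0]]
ft_force: [-0.2, -0.3, -0.3]
gripper_width: 0.0454
gripper_force: 0.0
```

```bash
python3 -m pendant '[0,0,-1,0,-0.06,0,0,-1,0,-0.06,0,0,-1,0,-1,0.9,0,0,0,-1,0.9,0,0,0,-1,0.9,0,0,0,-1,0.9,0,0,0,-1,0.9,0,0,0,-1,0.9,0,0,0,-1,0.9,0,0,0,-1]'
python3 -m pendant '[0.8,-0.04,0,0,-1,0.8,-0.04,0,0,-1,0.8,-0.04,0,0,-1,0.8,-0.04,0,0,-1,0.8,-0.04,0,0,-1,0,0,1,0,-1,0,0,1,0,-1,0,0,1,0,-1,0,0,1,0,-1,0,0,0,0,-1]'
cat > shot.py <<'E'
from h import *; import sys,pickle
n=sys.argv[1]; p,R,t=look('wrist'); save(p,n); pickle.dump((p,R,t),open(n+'.pkl','wb')); print(t)
S=np.array([.529,-.226,0]);a=np.radians(-6.1);Rz=np.array([[np.cos(a),-np.sin(a),0],[np.sin(a),np.cos(a),0],[0,0,1]])
print([proj(p,R,t,S+Rz@np.array(X)).round(1).tolist() for X in [(-.1237,.0142,.0867),(-.1237,.0142,.1067),(-.1267,.0214,.1067),(-.1237,.0142,.1367)]])
E
python3 shot.py a1
python3 -m pendant '[0,0,0.8,0,-1,0,0,0.8,0,-1,0,0,0.8,0,-1,0,0,0.8,0,-1,0,0,0.8,0,-1,0,0,0.8,0,-1,0,0,0.4,0,-1,0,0,0,0,-1,0,0,0,0,-1,0,0,0,0,-1]'
python3 shot.py a2
python3 - <<'E'
import cv2,numpy as np
a=cv2.imread('pics/a1.png')[250:350,220:330];b=cv2.imread('pics/a2.png')[300:400,220:330]
cv2.imwrite('pics/ac.png',cv2.resize(np.hstack([a,b]),None,fx=3.6,fy=5,interpolation=2))
E
```

```text
time: 23.35
ee_pos: [0.4261, -0.2024, 0.336]
eef_rot: [[-1.0, 0.0, -0.0], [0.0, 1.0, -0.0], [0.0, -0.0, -1.0]]
ft_force: [-0.5, -0.9, 0.8]
gripper_width: 0.0855
gripper_force: 0.0
time: 24.35
ee_pos: [0.326, -0.2064, 0.2338]
eef_rot: [[-1.0, 0.0, -0.003], [0.0, 1.0, 0.003], [0.003, 0.003, -1.0]]
ft_force: [-0.0, 0.4, -1.0]
gripper_width: 0.0853
gripper_force: 0.0
[ 0.24641992 -0.20724006  0.41271404]
[[285.2, 256.2], [285.7, 264.9], [292.9, 263.0], [286.5, 279.9]]
time: 25.4
ee_pos: [0.3278, -0.2081, 0.1071]
eef_rot: [[-1.0, -0.0, 0.001], [-0.0, 1.0, -0.001], [-0.001, -0.001, -1.0]]
ft_force: [0.3, -0.1, -0.1]
gripper_width: 0.0857
gripper_force: 0.0
[ 0.24744545 -0.20817311  0.28567524]
[[291.8, 332.2], [292.9, 352.5], [304.2, 349.8], [295.1, 390.7]]
```

View pics/ac.png

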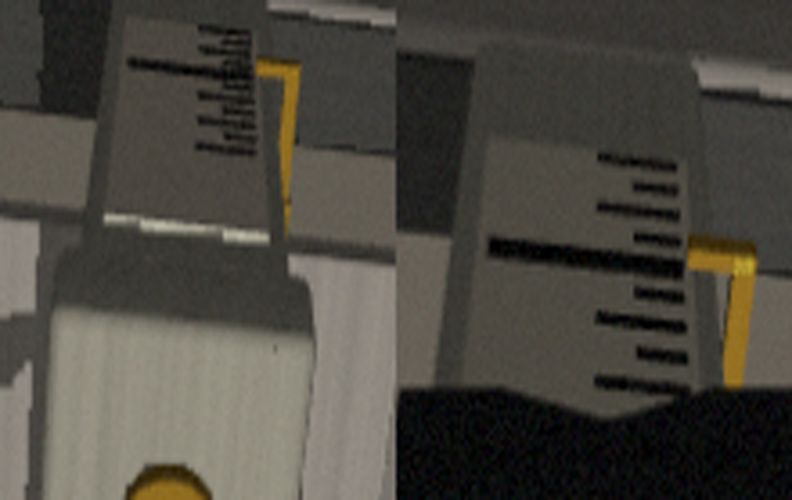

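Right half (a2): the 40 mark ends at (680,268), 35 at (680,240), and the pointer is centred at about (692,252). Next is a joint fit over all four views with a common stand-off.

```bash
python3 - <<'E'
from sc import *
for r in prof('a1',[282,285,288],[292,294,297],250,282): print(r)
for r in prof('a2',[290,293,296,298],[302,304,307,310],328,378): print(r)
E
```

```text
(282, [255.9, 258.0, 260.0, 264.7, 269.1, 271.8, 274.1, 276.8, 279.5])
(285, [256.0, 258.0, 260.1, 264.7, 266.9, 269.7, 271.9, 274.3, 277.0, 279.8])
(288, [256.0, 258.1, 260.3, 264.9, 267.0, 269.8, 272.1, 274.8, 277.2, 280.0])
('P', 292, 263.03, 247)
('P', 294, 263.34, 238)
('P', 297, 267.71, 336)
(290, [332.1, 337.1, 342.0, 347.1, 352.1, 358.2, 364.4, 370.6])
(293, [332.8, 337.2, 342.1, 347.3, 352.9, 358.4, 364.3, 370.8])
(296, [332.9, 337.8, 342.6, 347.9, 352.4, 358.9, 364.8, 370.9])
(298, [332.9, 337.8, 342.9, 348.0, 353.5, 359.0, 365.0, 371.1])
('P', 302, 350.81, 412)
('P', 304, 350.99, 407)
('P', 307, 351.15, 371)
('P', 310, 352.61, 441)
```

```bash
python3 - <<'E'
from h import *
import pickle
from scipy.optimize import least_squares
p,Ra1,ta1=pickle.load(open('a1.pkl','rb')); _,Ra2,ta2=pickle.load(open('a2.pkl','rb'))
M=np.array(p['mount']); R0=np.diag([-1.,1,-1])@M[:3,:3]
S=np.array([.529,-.226,0]);a=np.radians(-6.1);Rz=np.array([[np.cos(a),-np.sin(a),0],[np.sin(a),np.cos(a),0],[0,0,1]])
# view: R,t, marks{g:row}, mark col, pointer px, gap index
V=[(R0,np.array([.24785,-.2081,.2979]),dict(zip(range(20,71,5),[321.3,325.9,330.1,335.0,339.7,345.0,350.1,355.5,361.3,367.5,374.0])),292,(303,343.62),0),
(R0,np.array([.24777,-.20817,.4181]),{20:252.0,25:254,30:256.0,40:260.5,50:265.0,60:269.8,70:274.8},287,(295,261.35),0),
(R0,ta1,{20:256.,25:258.,30:260.2,40:264.8,45:267,50:269.7,55:272,60:274.5,65:277.1,70:279.9},286,(293,263.2),1),
(R0,ta2,dict(zip(range(20,56,5),[332.8,337.4,342.3,347.4,352.7,358.5,364.5,370.8])),294,(303,350.9),1)]
def f(v,st=None):
    ym,e,z0,yp,ep,g0,g1=v[:7]; o=[]
    if st is not None: ep=e+st
    for k,(R,t,m,c,pp,gi) in enumerate(V):
        dy,dx=v[7+k],v[11+k]
        P=lambda X:proj(p,R,t,S+Rz@np.array(X))+[dx,dy]
        o+=[P((-.122-e,ym,z0+g/1e3))[1]-r for g,r in m.items()]
        A=P((-.122-ep,yp,z0+(g0,g1)[gi]))-pp
        o+=[A[1]*1.,.3*A[0],.3*(P((-.122-e,ym,z0+.04))[0]-c),dy*.3,dx*.3]
    return o
x0=[.0142,.0017,.0667,.0214,.0047,.045,.040]+[0]*8
sc=[.01,.001,.01,.01,.001,.01,.01]+[1]*8
s=least_squares(f,x0,x_scale=sc); J=np.linalg.inv(s.jac.T@s.jac)*.04
print(s.x.round(4),s.cost,'sd gaps',np.sqrt(np.diag(J))[4:7]*1e3)
for st in (.001,.0015,.002,.0025,.003,.0035):
    w=least_squares(lambda u:f(u,st),x0,x_scale=sc); print(st,w.x[5:7].round(4),w.cost)
E
```

```text
[ 0.0145  0.0013  0.0665  0.0211  0.0041  0.0463  0.0405 -0.2513 -0.1305
  0.6514 -0.3931  0.0764 -0.002  -0.4335  0.1955] 0.3577813947125429 sd gaps [0.73253437 0.62230377 0.6011097 ]
0.001 [0.0439 0.0382] 0.6721117450675702
0.0015 [0.0446 0.0389] 0.5239722774291171
0.002 [0.0452 0.0395] 0.42227740141344744
0.0025 [0.0459 0.0401] 0.3676903634923795
0.003 [0.0465 0.0408] 0.3608704590137201
0.0035 [0.0472 0.0414] 0.40247239692593373
```

Gap is about 40.4 mm, so the height is set. Now to look at the pan from above.

```bash
python3 -m pendant '[0,0,-0.97,0,-1,0,0,-0.97,0,-1,0,0,-0.97,0,-1,0,0,-0.97,0,-1,0,0,-0.97,0,-1,0,0,-0.97,0,-1,0,0,-0.97,0,-1,0,0,-0.97,0,-1,0,0,-0.97,0,-1,0,0,-0.97,0,-1]'
python3 -m pendant '[0,1,0,0,-1,0,1,0,0,-1,0,1,0,0,-1,0,1,0,0,-1,0,1,0,0,-1,0,1,0,0,-1,0,1,0,0,-1,0,1,0,0,-1,0,1,0,0,-1,0,1,0,0,-1]'
python3 -m pendant '[-0.25,1,0,0,-1,-0.25,1,0,0,-1,-0.25,1,0,0,-1,-0.25,1,0,0,-1,-0.25,1,0,0,-1,-0.25,1,0,0,-1,-0.25,1,0,0,-1,-0.25,1,0,0,-1,-0.25,1,0,0,-1,-0.25,1,0,0,-1]'
cat > dn.py <<'E'
from h import *; import sys
n=sys.argv[1]; p,R,t=look('wrist'); save(p,n); print(t.round(3))
for l in ('finger1','bed'): print(l,find(mark_of,l,p,R,t,6))
im=p['image']; h=cv2.cvtColor(im,cv2.COLOR_RGB2HSV)
m=((h[...,0]>4)&(h[...,0]<20)&(h[...,1]>130)&(h[...,2]>60)).astype(np.uint8)
m=cv2.morphologyEx(m,cv2.MORPH_OPEN,np.ones((3,3)))
for c in cv2.findContours(m,0,2)[0]:
    if cv2.contourArea(c)<500: continue
    (x,y),wh,_=cv2.minAreaRect(c)
    pts=np.array([ray(p,R,t,q,.025)[:2] for q in c.reshape(-1,2)]).astype(np.float32)*1000
    (X,Y),(w,hh),an=cv2.minAreaRect(pts); an=an if w>hh else an+90
    print('px',(int(x),int(y)),'world',round(X/1e3,4),round(Y/1e3,4),'size',round(max(w,hh)),round(min(w,hh)),'long axis deg',round((an+90)%180-90,1))
E
python3 dn.py d1
```

```text
time: 26.45
ee_pos: [0.3271, -0.2074, 0.3502]
eef_rot: [[-1.0, 0.0, 0.001], [0.0, 1.0, -0.001], [-0.001, -0.001, -1.0]]
ft_force: [0.5, 0.6, -0.3]
gripper_width: 0.0856
gripper_force: 0.0
time: 27.45
ee_pos: [0.3269, 0.0435, 0.3492]
eef_rot: [[-1.0, 0.0, 0.001], [0.0, 1.0, -0.0], [-0.001, -0.0, -1.0]]
ft_force: [1.8, -0.1, 0.2]
gripper_width: 0.0854
gripper_force: 0.0
time: 28.45
ee_pos: [0.3897, 0.2936, 0.3492]
eef_rot: [[-1.0, -0.0, 0.001], [-0.0, 1.0, 0.0], [-0.001, 0.0, -1.0]]
ft_force: [0.7, -0.8, 0.3]
gripper_width: 0.0852
gripper_force: 0.0
[0.309 0.293 0.528]
finger1 [(0.98, [0.5301, 0.3779, 0.0263]), (0.95, [0.3672, 0.5987, 0.02]), (0.58, [0.5389, 0.2455, 0.0278]), (0.56, [0.4222, 0.3754, 0.0244])]
bed [(0.93, [0.5521, -0.0033, 0.0616])]
px (515, 309) world 0.6841 0.7152 size 262 144 long axis deg 14.1
px (247, 246) world 0.5439 0.2421 size 105 45 long axis deg 7.1
px (327, 240) world 0.5327 0.3755 size 105 44 long axis deg 17.5
px (328, 175) world 0.4235 0.3719 size 104 45 long axis deg 16.0
```

View pics/d1.png

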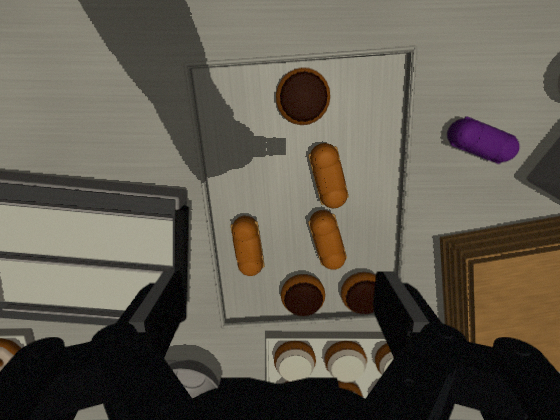

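Pan view: A is at (247,246), C at (327,240) and B at (328,175). The buns are at (302,95), (302,293) and (361,292); the purple look-alike at (483,138) is outside the pan. A goes first.

```bash
cat > go.py <<'E'
from h import *; import sys
# target x y z, wanted yaw of tool x (deg)
x,y,z,yaw=map(float,sys.argv[1:5]); s=state(); R=np.array(s['eef_rot']); e=np.array(s['ee_pos'])
cur=np.degrees(np.arctan2(R[1,0],R[0,0])); d=(yaw-cur+180)%360-180
c,sn=np.cos(np.radians(yaw)),np.sin(np.radians(yaw)); D=np.array([x,y,z])-e
print('turn',round(-d/8,3),'then tool shift',np.round([(c*D[0]+sn*D[1])/.025,(sn*D[0]-c*D[1])/.025,-D[2]/.025],2),'j6',s['joint_positions'][5].round(1),'t',s['time'])
E
python3 go.py .541 .2435 .018 187.1; python3 go.py .541 .2435 .12 187.1
```

```text
turn -0.874 then tool shift [-5.76 -2.73 13.21] j6 27.0 t 28.6
turn -0.874 then tool shift [-5.76 -2.73  9.13] j6 27.0 t 28.6
```

```bash
python3 -m pendant '[0,0,0,-0.87,-1,-0.64,-0.303,0.9,0,-1,-0.64,-0.303,0.9,0,-1,-0.64,-0.303,0.9,0,-1,-0.64,-0.303,0.9,0,-1,-0.64,-0.303,0.9,0,-1,-0.64,-0.303,0.9,0,-1,-0.64,-0.303,0.9,0,-1,-0.64,-0.303,0.9,0,-1,-0.64,-0.303,0.9,0,-1]' 40
python3 -m pendant '[0,0,0.85,0,-1,0,0,0.85,0,-1,0,0,0.85,0,-1,0,0,0.85,0,-1,0,0,0.85,0,-1,0,0,0.85,0,-1,0,0,0,0,-1,0,0,0,0,0.5,0,0,0,0,0.5,0,0,0,0,0.5]'
python3 -m pendant '[0,0,0,0,0.5,0,0,0,0,0.5,0,0,-1,0,0.5,0,0,-1,0,0.5,0,0,-1,0,0.5,0,0,-1,0,0.5,0,0,-1,0,0.5,0,0,-1,0,0.5,0,0,-1,0,0.5,0,0,0,0,0.5]'
python3 go.py .5018 -.0561 .076 83.9
```

```text
time: 29.6
ee_pos: [0.5415, 0.241, 0.146]
eef_rot: [[-0.993, -0.12, 0.001], [-0.12, 0.993, 0.0], [-0.001, -0.0, -1.0]]
ft_force: [0.0, -0.7, 0.5]
gripper_width: 0.0853
gripper_force: 0.0
time: 30.6
ee_pos: [0.5416, 0.2423, 0.0199]
eef_rot: [[-0.993, -0.121, 0.002], [-0.121, 0.993, 0.001], [-0.002, 0.0, -1.0]]
ft_force: [-0.5, 0.1, -0.1]
gripper_width: 0.044
gripper_force: 0.0
time: 31.6
ee_pos: [0.5421, 0.2427, 0.1971]
eef_rot: [[-0.993, -0.121, 0.005], [-0.121, 0.993, 0.002], [-0.006, 0.001, -1.0]]
ft_force: [0.2, -0.4, -0.0]
gripper_width: 0.0211
gripper_force: 0.0
turn 12.884 then tool shift [-12.06  -0.33   4.84] j6 9.1 t 31.6
```

The fingers closed to 21 mm with no force, so there's nothing in the grip. Looking.

```bash
python3 dn.py d2
```

```text
[0.462 0.232 0.375]
finger1 [(0.81, [0.5379, 0.2473, 0.0295]), (0.71, [0.6331, 0.4399, 0.0024]), (0.7, [0.422, 0.3742, 0.022]), (0.63, [0.5278, 0.3782, 0.0278])]
bed [(0.89, [0.5526, -0.0044, 0.0554])]
px (428, 258) world 0.6209 0.4288 size 77 49 long axis deg -41.9
px (347, 247) world 0.6168 0.333 size 74 41 long axis deg -79.7
px (401, 178) world 0.531 0.3758 size 106 47 long axis deg 17.7
px (278, 173) world 0.5413 0.242 size 105 45 long axis deg 7.2
px (425, 68) world 0.4216 0.3727 size 103 48 long axis deg 16.1
```

View pics/d2.png

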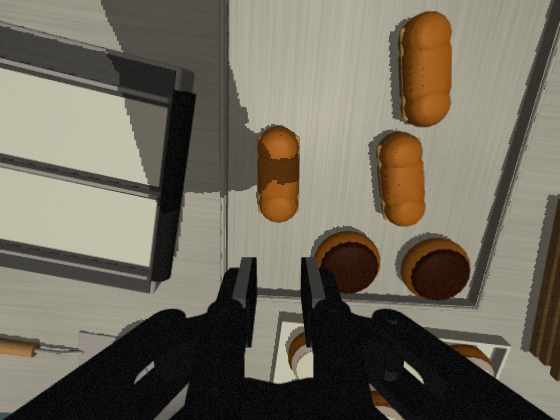

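A still lies at (278,173), unmoved, so the grip slid off upward. I'll retry lower and firmer, and check the grip before lifting.

```bash
python3 go.py .541 .243 .012 187.1
python3 -m pendant '[0,0,0,0,-1,0,0,0,0,-1,0,0,0,0,-1,0,0,0.9,0,-1,0,0,0.9,0,-1,0,0,0.9,0,-1,0,0,0.9,0,-1,0,0,0.9,0,-1,0,0,0.9,0,-1,0,0,0.9,0,-1]' 50
python3 -m pendant '[0,0,0.9,0,-1,0,0,0.2,0,-1,0,0,0,0,0.9,0,0,0,0,0.9,0,0,0,0,0.9,0,0,0,0,0.9,0,0,0,0,0.9,0,0,0,0,0.9,0,0,0,0,0.9,0,0,0,0,0.9]'
```

```text
turn -0.017 then tool shift [-0.02  0.03  7.23] j6 9.1 t 31.75
time: 32.75
ee_pos: [0.5407, 0.2422, 0.0348]
eef_rot: [[-0.993, -0.121, -0.0], [-0.121, 0.993, -0.0], [0.0, -0.0, -1.0]]
ft_force: [0.2, -0.3, -0.5]
gripper_width: 0.0855
gripper_force: 0.0
time: 33.75
ee_pos: [0.5419, 0.2425, 0.01]
eef_rot: [[-0.993, -0.121, 0.003], [-0.121, 0.993, 0.001], [-0.003, 0.0, -1.0]]
ft_force: [0.0, -0.0, 7.0]
gripper_width: 0.0041
gripper_force: 3.2
```

```bash
python3 - <<'E'
from h import *
o=[]
for c in ('scene','side'):
    p,R,t=look(c); print(c,find(mark_of,'finger1',p,R,t,6))
    x,y=proj(p,R,t,state()['ee_pos']).round().astype(int); print(x,y); im=cv2.cvtColor(p['image'],4)
    o.append(cv2.resize(im[y-60:y+60,x-50:x+50],None,fx=4,fy=4,interpolation=2))
cv2.imwrite('pics/d3.png',np.hstack(o))
E
```

```text
scene [(0.93, [0.366, 0.6033, 0.0213]), (0.85, [0.5372, 0.2418, 0.0215]), (0.53, [0.416, 0.3714, 0.0241])]
283 276
side [(0.69, [0.4253, 0.3737, 0.0256]), (0.61, [0.5307, 0.3731, 0.0217]), (0.53, [0.5382, 0.2435, 0.0234]), (0.44, [0.5354, -0.3849, 0.1738])]
287 208
```

View pics/d3.png

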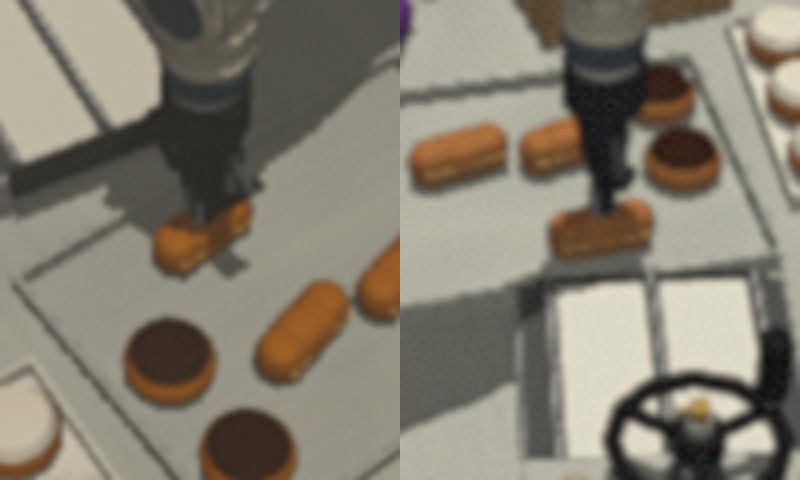

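Both views show the shut fingertips at the doughnut's middle, (205,222) and (603,212). I'll open, then close in stages and read the force.

```bash
python3 -m pendant '[0,0,0,0,-1,0,0,0,0,-1,0,0,0,0,-1,0,0,0,0,-1,0,0,0,0,-1,0,0,0.2,0,-1,0,0,0,0,-1,0,0,0,0,-1,0,0,0,0,-1,0,0,0,0,-1]' 30
python3 -m pendant '[0,0,0,0,-0.2,0,0,0,0,-0.2,0,0,0,0,-0.2,0,0,0,0,-0.2,0,0,0,0,-0.1,0,0,0,0,-0.1,0,0,0,0,-0.1,0,0,0,0,0,0,0,0,0,0,0,0,0,0,0]'
python3 - <<'E'
from h import *
p,R,t=look('wrist'); save(p,'d4'); print(find(mark_of,'finger1',p,R,t,6)); p,R,t=look('side'); print(find(mark_of,'finger1',p,R,t,6))
im=cv2.cvtColor(p['image'],4); x,y=287,208; a=cv2.imread('pics/d4.png')
cv2.imwrite('pics/d4c.png',np.hstack([cv2.resize(im[y-60:y+60,x-50:x+50],None,fx=3.5,fy=3.5,interpolation=2),cv2.resize(a,(560,420))[:, 140:]]))
E
```

```text
time: 34.95
ee_pos: [0.5409, 0.2423, 0.0035]
eef_rot: [[-0.993, -0.121, 0.0], [-0.121, 0.993, 0.0], [-0.0, -0.0, -1.0]]
ft_force: [-0.2, 0.1, 0.2]
gripper_width: 0.0854
gripper_force: 0.0
time: 35.95
ee_pos: [0.5409, 0.2422, 0.0037]
eef_rot: [[-0.993, -0.121, 0.0], [-0.121, 0.993, 0.0], [-0.0, -0.0, -1.0]]
ft_force: [-0.8, 0.1, 3.5]
gripper_width: 0.0433
gripper_force: 21.2
[(0.96, [0.5298, 0.3766, 0.0271]), (0.84, [0.5387, 0.2464, 0.0311])]
[(0.84, [0.4256, 0.372, 0.027]), (0.73, [0.536, 0.2434, 0.0224]), (0.55, [0.3664, 0.5976, 0.0234]), (0.54, [0.5283, 0.3738, 0.0205])]
```

View pics/d4c.png

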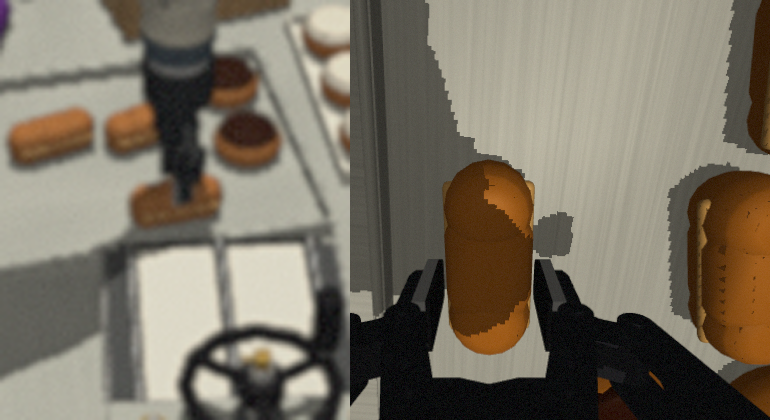

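Now the fingers straddle the doughnut (wrist view, pads at (430,290) and (545,290)) at 43 mm with 21 N. I'll tighten slowly, check, then lift.

```bash
python3 -m pendant '[0,0,0,0,0.1,0,0,0,0,0.1,0,0,0,0,0.1,0,0,0,0,0.1,0,0,0,0,0.1,0,0,-0.3,0,0.1,0,0,-0.3,0,0.1,0,0,-0.3,0,0.1,0,0,-0.3,0,0.1,0,0,0,0,0.1]' 30
```

```text
time: 37.15
ee_pos: [0.5417, 0.2425, 0.0349]
eef_rot: [[-0.993, -0.121, 0.002], [-0.121, 0.993, 0.001], [-0.002, 0.0, -1.0]]
ft_force: [1.0, -0.4, -0.9]
gripper_width: 0.0426
gripper_force: 30.9
```

```bash
python3 -m pendant '[0,0,-0.9,0,0.1,0,0,-0.9,0,0.1,0,0,-0.9,0,0.1,0,0,-0.9,0,0.1,0,0,-0.9,0,0.1,0,0,-0.9,0,0.1,0,0,0,1,0.1,0,0,0,1,0.1,0,0,0,1,0.1,0,0,0,1,0.1]'
python3 -m pendant '[0,0,0,1,0.1,0,0,0,1,0.1,0,0,0,1,0.1,0,0,0,1,0.1,0,0,0,1,0.1,0,0,0,1,0.1,0,0,0,1,0.1,0,0,0,1,0.1,0,0,0,0.88,0.1,0,0,0,0,0.1]'
python3 go.py .5018 -.0561 .066 83.9
```

```text
time: 38.15
ee_pos: [0.5408, 0.2422, 0.1684]
eef_rot: [[-0.904, 0.428, -0.0], [0.428, 0.904, -0.0], [0.0, -0.0, -1.0]]
ft_force: [0.3, 0.2, -1.3]
gripper_width: 0.0427
gripper_force: 30.9
time: 39.15
ee_pos: [0.5408, 0.2422, 0.1683]
eef_rot: [[0.108, 0.994, -0.0], [0.994, -0.108, -0.0], [-0.0, -0.0, -1.0]]
ft_force: [-0.1, 0.3, -1.1]
gripper_width: 0.0422
gripper_force: 30.9
turn -0.01 then tool shift [-12.03  -0.28   4.09] j6 112.2 t 39.15
```

```bash
python3 -m pendant '[-1,-0.03,0,0,0.1,-1,-0.03,0,0,0.1,-1,-0.03,0,0,0.1,-1,-0.03,0,0,0.1,-1,-0.03,0,0,0.1,-1,-0.03,0,0,0.1,-1,-0.03,0,0,0.1,-1,-0.03,0,0,0.1,-1,-0.03,0,0,0.1,-1,-0.03,0,0,0.1]'
python3 -m pendant '[-0.68,0,0,0,0.1,-0.68,0,0,0,0.1,-0.68,0,0,0,0.1,0,0,0.5,0,0.1,0,0,0.5,0,0.1,0,0,0.5,0,0.1,0,0,0.5,0,0.1,0,0,0.5,0,0.1,0,0,0.5,0,0.1,0,0,0,0,0.1]'
python3 go.py .5018 -.0561 .063 83.9
python3 - <<'E'
from h import *
p,R,t=look('wrist'); save(p,'d5'); print([proj(p,R,t,X).round() for X in [(.5018,-.0561,.1),(.5,-.0,.06)]])
E
```

```text
time: 40.15
ee_pos: [0.5066, -0.0065, 0.1685]
eef_rot: [[0.102, 0.995, 0.0], [0.995, -0.102, -0.0], [-0.0, 0.0, -1.0]]
ft_force: [-0.4, -0.3, -0.8]
gripper_width: 0.0423
gripper_force: 30.9
time: 41.15
ee_pos: [0.5006, -0.056, 0.0921]
eef_rot: [[0.103, 0.995, -0.003], [0.995, -0.103, 0.001], [0.0, -0.003, -1.0]]
ft_force: [-0.4, 0.1, -0.9]
gripper_width: 0.0425
gripper_force: 30.8
turn 0.027 then tool shift [0.   0.05 1.16] j6 80.0 t 41.15
[array([280., 249.]), array([268., 141.])]
```

View pics/d5.png

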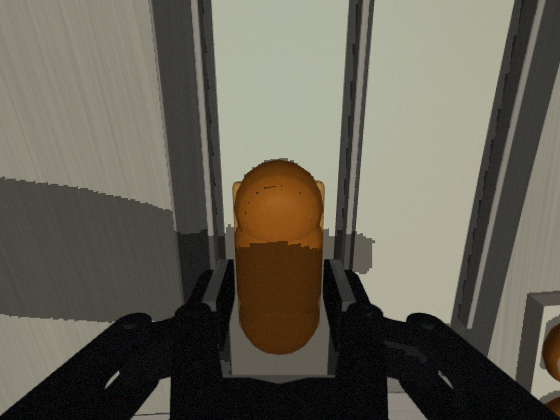

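The doughnut is centred in the left lane at (279,250), between strips at x≈210 and x≈350. That was my 15th viewed picture, one over the 14 allowed, so I'll work from numbers only from here.

```bash
python3 -m pendant '[0,0.05,0.4,0,0.1,0,0,0.4,0,0.1,0,0,0.3,0,0.1,0,0,0,0,0.1,0,0,0,0,0.1,0,0,0,0,-0.18,0,0,0,0,-0.18,0,0,0,0,-0.18,0,0,0,0,-0.18,0,0,0,0,-0.18]'
python3 -m pendant '[0,0,-0.5,0,-0.18,0,0,-0.5,0,-0.18,0,0,-0.9,0,-0.18,0,0,-0.9,0,-0.18,0,0,-0.9,0,-0.18,0,0,-0.9,0,-0.18,0,0,-0.9,0,-1,0,0,-0.9,0,-1,0,0,-0.9,0,-1,0,0,-0.9,0,-1]'
cat > sl.py <<'E'
from h import *
S=np.array([.529,-.225,0]);a=np.radians(-6.1);Rz=np.array([[np.cos(a),-np.sin(a),0],[np.sin(a),np.cos(a),0],[0,0,1]])
for c in ('wrist','scene','side'):
    p,R,t=look(c)
    for pr,X in find(mark_of,'finger1',p,R,t,7): print(c,pr,X,'slicer',(Rz.T@(np.array(X)-S)).round(3))
print('crank/purple ok')
E
python3 sl.py; python3 go.py .53 .3765 .15 197.5
```

```text
time: 42.2
ee_pos: [0.5029, -0.0564, 0.0661]
eef_rot: [[0.106, 0.994, 0.0], [0.994, -0.106, -0.0], [-0.0, 0.0, -1.0]]
ft_force: [0.7, -0.8, -0.7]
gripper_width: 0.0502
gripper_force: 0.0
time: 43.2
ee_pos: [0.5026, -0.0564, 0.272]
eef_rot: [[0.106, 0.994, 0.0], [0.994, -0.106, -0.0], [-0.0, 0.0, -1.0]]
ft_force: [0.9, -0.4, 0.1]
gripper_width: 0.0852
gripper_force: 0.0
wrist 0.73 [0.5025, -0.054, 0.0819] slicer [-0.045  0.167  0.082]
scene 0.81 [0.4167, 0.3719, 0.0258] slicer [-0.175  0.582  0.026]
scene 0.6 [0.5291, 0.3745, 0.0221] slicer [-0.064  0.596  0.022]
scene 0.57 [0.3648, 0.6028, 0.0203] slicer [-0.251  0.806  0.02 ]
scene 0.52 [0.5012, -0.0524, 0.0788] slicer [-0.046  0.169  0.079]
side 0.64 [0.3697, 0.5971, 0.0243] slicer [-0.246  0.801  0.024]
side 0.62 [0.5288, 0.3755, 0.0195] slicer [-0.064  0.597  0.02 ]
side 0.55 [0.4956, -0.0538, 0.078] slicer [-0.051  0.167  0.078]
side 0.5 [0.4221, 0.3747, 0.0219] slicer [-0.17   0.585  0.022]
crank/purple ok
turn -14.197 then tool shift [-6.26 16.18  4.8 ] j6 80.2 t 43.5
```

```bash
python3 -m pendant '[0.96,-0.045,0,0,-1,0.96,-0.045,0,0,-1,0.96,-0.045,0,0,-1,0.96,-0.045,0,0,-1,0.96,-0.045,0,0,-1,0.96,-0.045,0,0,-1,0.96,-0.045,0,0,-1,0.96,-0.045,0,0,-1,0.96,-0.045,0,0,-1,0.96,-0.045,0,0,-1]'
python3 -m pendant '[0.96,-0.04,0,0,-1,0.96,-0.04,0,0,-1,0.96,-0.04,0,0,-1,0.96,-0.04,0,0,-1,0.96,-0.04,0,0,-1,0.96,-0.04,0,0,-1,0.96,-0.04,0,0,-1,0.96,-0.04,0,0,-1,0,0,0,-1,-1,0,0,0,-1,-1]'
python3 -m pendant '[0,0,0,-1,-1,0,0,0,-1,-1,0,0,0,-1,-1,0,0,0,-1,-1,0,0,0,-1,-1,0,0,0,-1,-1,0,0,0,-1,-1,0,0,0,-1,-1,0,0,0,-1,-1,0,0,0,-1,-1]'
python3 -m pendant '[0,0,0,-1,-1,0,0,0,-1,-1,0,0,0.4,-0.2,-1,0,0,0,0,-1,0,0,0,0,-1,0,0,0,0,-1,0,0,0,0,-1,0,0,0,0,-1,0,0,0,0,-1,0,0,0,0,-1]'
python3 dn.py e1; python3 go.py .529 .376 .0035 197.5
```

```text
time: 44.5
ee_pos: [0.5166, 0.1844, 0.2699]
eef_rot: [[0.106, 0.994, -0.002], [0.994, -0.106, -0.0], [-0.0, -0.002, -1.0]]
ft_force: [0.4, -0.6, 0.1]
gripper_width: 0.0855
gripper_force: 0.0
time: 45.5
ee_pos: [0.529, 0.3759, 0.2692]
eef_rot: [[-0.179, 0.984, -0.002], [0.984, 0.179, -0.001], [-0.001, -0.002, -1.0]]
ft_force: [-0.1, 0.1, -0.6]
gripper_width: 0.0852
gripper_force: 0.0
time: 46.5
ee_pos: [0.5292, 0.3751, 0.2697]
eef_rot: [[-1.0, -0.004, -0.002], [-0.004, 1.0, -0.001], [0.002, -0.001, -1.0]]
ft_force: [0.2, -0.4, 0.5]
gripper_width: 0.0855
gripper_force: 0.0
time: 47.5
ee_pos: [0.5294, 0.3752, 0.261]
eef_rot: [[-0.954, -0.301, 0.0], [-0.301, 0.954, 0.0], [-0.0, 0.0, -1.0]]
ft_force: [-0.0, 0.0, 0.4]
gripper_width: 0.0855
gripper_force: 0.0
[0.453 0.351 0.44 ]
finger1 [(0.98, [0.5311, 0.3777, 0.0272]), (0.85, [0.4262, 0.3767, 0.0224]), (0.83, [0.372, 0.6015, 0.0181])]
bed []
px (496, 303) world 0.6292 0.7516 size 227 202 long axis deg -78.3
px (278, 166) world 0.5315 0.3746 size 103 44 long axis deg 18.4
px (303, 75) world 0.4215 0.3711 size 102 45 long axis deg 16.1
turn 0.002 then tool shift [1.00e-02 3.00e-02 1.03e+01] j6 10.4 t 47.65
```

```bash
python3 -m pendant '[0,0,1,0,-1,0,0,1,0,-1,0,0,1,0,-1,0,0,1,0,-1,0,0,1,0,-1,0,0,1,0,-1,0,0,1,0,-1,0,0,1,0,-1,0,0,1,0,-1,0,0,0.9,0,-1]' 30
python3 -m pendant '[0,0,0.4,0,-1,0,0,0,0,-1,0,0,0,0,-0.1,0,0,0,0,-0.1,0,0,0,0,-0.1,0,0,0,0,-0.1,0,0,0,0,0.1,0,0,0,0,0.1,0,0,0,0,0.1,0,0,0,0,0.1]'
```

```text
time: 48.65
ee_pos: [0.5292, 0.3751, 0.0123]
eef_rot: [[-0.954, -0.301, -0.0], [-0.301, 0.954, -0.0], [0.0, -0.0, -1.0]]
ft_force: [0.9, -0.7, -0.3]
gripper_width: 0.0858
gripper_force: 0.0
time: 49.65
ee_pos: [0.5297, 0.3754, 0.0044]
eef_rot: [[-0.954, -0.301, 0.001], [-0.301, 0.954, 0.001], [-0.001, 0.0, -1.0]]
ft_force: [-1.5, -0.5, 5.8]
gripper_width: 0.0427
gripper_force: 30.2
```

```bash
python3 -m pendant '[0,0,-0.95,0,0.1,0,0,-0.95,0,0.1,0,0,-0.95,0,0.1,0,0,-0.95,0,0.1,0,0,-0.95,0,0.1,0,0,-0.95,0,0.1,0,0,-0.95,0,0.1,0,0,0,1,0.1,0,0,0,1,0.1,0,0,0,1,0.1]'
python3 -m pendant '[0,0,0,1,0.1,0,0,0,1,0.1,0,0,0,1,0.1,0,0,0,1,0.1,0,0,0,1,0.1,0,0,0,1,0.1,0,0,0,1,0.1,0,0,0,1,0.1,0,0,0,1,0.1,0,0,0,1,0.1]'
python3 -m pendant '[0,0,0,1,0.1,0,0,0,0.2,0.1,-1,0,0,0,0.1,-1,0,0,0,0.1,-1,0,0,0,0.1,-1,0,0,0,0.1,-1,0,0,0,0.1,-1,0,0,0,0.1,-1,0,0,0,0.1,-1,0,0,0,0.1]'
python3 go.py .5151 .0682 .066 83.9; python3 sl.py
```

```text
time: 50.65
ee_pos: [0.5294, 0.3752, 0.1699]
eef_rot: [[-0.993, 0.119, 0.0], [0.119, 0.993, 0.0], [-0.0, 0.0, -1.0]]
ft_force: [-0.6, 0.2, -0.7]
gripper_width: 0.0426
gripper_force: 30.9
time: 51.65
ee_pos: [0.5293, 0.3752, 0.1697]
eef_rot: [[-0.056, 0.998, -0.0], [0.998, 0.056, -0.0], [-0.0, -0.0, -1.0]]
ft_force: [-0.6, -0.6, -0.4]
gripper_width: 0.0426
gripper_force: 30.9
time: 52.65
ee_pos: [0.5079, 0.1754, 0.1699]
eef_rot: [[0.103, 0.995, 0.0], [0.995, -0.103, 0.0], [0.0, 0.0, -1.0]]
ft_force: [0.4, -0.3, -0.1]
gripper_width: 0.0425
gripper_force: 30.9
turn 0.027 then tool shift [-4.23  0.74  4.15] j6 106.0 t 52.65
wrist 0.82 [0.5063, 0.1781, 0.1936] slicer [-0.065  0.398  0.194]
scene 0.84 [0.4205, 0.3681, 0.0262] slicer [-0.171  0.578  0.026]
scene 0.81 [0.3673, 0.6003, 0.0187] slicer [-0.248  0.803  0.019]
scene 0.6 [0.5048, 0.1766, 0.187] slicer [-0.067  0.397  0.187]
scene 0.57 [0.5035, -0.0551, 0.077] slicer [-0.043  0.166  0.077]
side 0.87 [0.5092, 0.1787, 0.186] slicer [-0.063  0.399  0.186]
side 0.71 [0.424, 0.3702, 0.0223] slicer [-0.168  0.581  0.022]
side 0.71 [0.5013, -0.0546, 0.0803] slicer [-0.046  0.166  0.08 ]
side 0.49 [0.3664, 0.5964, 0.0233] slicer [-0.249  0.799  0.023]
crank/purple ok
```

```bash
python3 -m pendant '[-0.85,0.15,0,0,0.1,-0.85,0.15,0,0,0.1,-0.85,0.15,0,0,0.1,-0.85,0.15,0,0,0.1,-0.85,0.14,0,0,0.1,0,0,0.7,0,0.1,0,0,0.7,0,0.1,0,0,0.7,0,0.1,0,0,0.7,0,0.1,0,0,0.7,0,0.1]'
python3 go.py .5151 .0682 .066 83.9
python3 -m pendant '[0,0,0.4,0,0.1,0,0,0.2,0,0.1,0,0,0,0,0.1,0,0,0,0,0.1,0,0,0,0,-0.18,0,0,0,0,-0.18,0,0,0,0,-0.18,0,0,0,0,-0.18,0,0,0,0,-0.18,0,0,0,0,-0.18]'
python3 -m pendant '[0,0,-0.5,0,-0.18,0,0,-0.5,0,-0.18,0,0,-0.9,0,-0.18,0,0,-0.9,0,-0.18,0,0,-0.9,0,-0.18,0,0,-0.9,0,-0.18,0,0,-0.9,0,-1,0,0,-0.9,0,-1,0,0,-0.9,0,-1,0,0,-0.9,0,-1]'
python3 sl.py; python3 go.py .423 .372 .15 196
```

```text
time: 53.95
ee_pos: [0.5156, 0.0696, 0.0814]
eef_rot: [[0.104, 0.995, 0.0], [0.995, -0.104, 0.0], [0.0, -0.0, -1.0]]
ft_force: [0.8, -0.4, -1.1]
gripper_width: 0.0422
gripper_force: 30.9
turn 0.018 then tool shift [-0.06 -0.01  0.62] j6 94.4 t 53.95
time: 54.95
ee_pos: [0.5154, 0.0687, 0.0673]
eef_rot: [[0.106, 0.994, 0.0], [0.994, -0.106, -0.0], [0.0, 0.0, -1.0]]
ft_force: [0.1, 0.4, -0.6]
gripper_width: 0.0502
gripper_force: 0.0
time: 55.95
ee_pos: [0.5152, 0.0687, 0.2732]
eef_rot: [[0.106, 0.994, 0.0], [0.994, -0.106, -0.0], [-0.0, 0.0, -1.0]]
ft_force: [0.6, 0.5, 0.3]
gripper_width: 0.0855
gripper_force: 0.0
wrist 0.79 [0.518, 0.0729, 0.0832] slicer [-0.043  0.295  0.083]
wrist 0.73 [0.4991, -0.0545, 0.0835] slicer [-0.048  0.166  0.084]
scene 0.82 [0.5133, 0.0728, 0.078] slicer [-0.047  0.294  0.078]
scene 0.77 [0.5038, -0.0551, 0.0778] slicer [-0.043  0.166  0.078]
scene 0.73 [0.367, 0.6026, 0.0167] slicer [-0.249  0.806  0.017]
scene 0.7 [0.4176, 0.372, 0.0262] slicer [-0.174  0.582  0.026]
side 0.74 [0.3663, 0.5984, 0.0245] slicer [-0.249  0.801  0.024]
side 0.72 [0.5156, 0.0696, 0.0778] slicer [-0.045  0.292  0.078]
side 0.68 [0.5861, -0.2015, 0.2794] slicer [0.054 0.029 0.279]
side 0.57 [0.5001, -0.0549, 0.0797] slicer [-0.047  0.166  0.08 ]
side 0.55 [0.4253, 0.3727, 0.024] slicer [-0.167  0.583  0.024]
crank/purple ok
turn -14.01 then tool shift [ 0.19 12.68  4.85] j6 94.4 t 56.25
```

```bash
python3 -m pendant '[0.97,-0.413,0,0,-1,0.97,-0.413,0,0,-1,0.97,-0.413,0,0,-1,0.97,-0.413,0,0,-1,0.97,-0.413,0,0,-1,0.97,-0.413,0,0,-1,0.97,-0.413,0,0,-1,0.97,-0.413,0,0,-1,0.97,-0.413,0,0,-1,0.97,-0.413,0,0,-1]'
python3 -m pendant '[0.97,-0.413,0,0,-1,0.97,-0.413,0,0,-1,0,0,0,-1,-1,0,0,0,-1,-1,0,0,0,-1,-1,0,0,0,-1,-1,0,0,0,-1,-1,0,0,0,-1,-1,0,0,0,-1,-1,0,0,0,-1,-1]'
python3 -m pendant '[0,0,0,-1,-1,0,0,0,-1,-1,0,0,0,-1,-1,0,0,0,-1,-1,0,0,0,-1,-1,0,0,0,-1,-1,0,0,0,0,-1,0,0,0,0,-1,0,0,0,0,-1,0,0,0,0,-1]'
python3 dn.py e2; python3 go.py .4225 .372 .0035 196
```

```text
time: 57.25
ee_pos: [0.4376, 0.3216, 0.2712]
eef_rot: [[0.106, 0.994, -0.002], [0.994, -0.106, -0.001], [-0.001, -0.001, -1.0]]
ft_force: [0.4, -0.6, 0.4]
gripper_width: 0.0851
gripper_force: 0.0
time: 58.25
ee_pos: [0.4227, 0.371, 0.2711]
eef_rot: [[-0.85, 0.526, -0.002], [0.526, 0.85, -0.001], [0.001, -0.002, -1.0]]
ft_force: [-0.0, -0.7, -0.3]
gripper_width: 0.0853
gripper_force: 0.0
time: 59.25
ee_pos: [0.4229, 0.3712, 0.2721]
eef_rot: [[-0.962, -0.272, -0.0], [-0.272, 0.962, -0.0], [0.0, -0.0, -1.0]]
ft_force: [0.5, 0.4, -0.5]
gripper_width: 0.0853
gripper_force: 0.0
[0.346 0.349 0.451]
finger1 [(0.89, [0.4256, 0.3742, 0.0246]), (0.81, [0.3668, 0.6012, 0.0206])]
bed []
px (496, 337) world 0.5694 0.7714 size 238 86 long axis deg 85.8
px (19, 188) world 0.5464 0.0555 size 59 53 long axis deg 1.1
px (279, 163) world 0.4235 0.3713 size 104 44 long axis deg 15.7
px (271, 61) world 0.308 0.33 size 77 72 long axis deg -51.3
turn -0.016 then tool shift [1.000e-02 4.000e-02 1.075e+01] j6 16.9 t 59.4
```

```bash
python3 -m pendant '[0,0,1,0,-1,0,0,1,0,-1,0,0,1,0,-1,0,0,1,0,-1,0,0,1,0,-1,0,0,1,0,-1,0,0,1,0,-1,0,0,1,0,-1,0,0,1,0,-1,0,0,1,0,-1]' 30
python3 -m pendant '[0,0,0.75,0,-1,0,0,0,0,-1,0,0,0,0,-0.1,0,0,0,0,-0.1,0,0,0,0,-0.1,0,0,0,0,-0.1,0,0,0,0,0.1,0,0,0,0,0.1,0,0,0,0,0.1,0,0,0,0,0.1]'
python3 -m pendant '[0,0,-0.95,0,0.1,0,0,-0.95,0,0.1,0,0,-0.95,0,0.1,0,0,-0.95,0,0.1,0,0,-0.95,0,0.1,0,0,-0.95,0,0.1,0,0,-0.95,0,0.1,0,0,0,1,0.1,0,0,0,1,0.1,0,0,0,1,0.1]'
python3 -m pendant '[0,0,0,1,0.1,0,0,0,1,0.1,0,0,0,1,0.1,0,0,0,1,0.1,0,0,0,1,0.1,0,0,0,1,0.1,0,0,0,1,0.1,0,0,0,1,0.1,0,0,0,1,0.1,0,0,0,1,0.1]'
python3 -m pendant '[0,0,0,1,0.1,0,0,0,0,0.1,0,0,0,0,0.1,0,0,0,0,0.1,0,0,0,0,0.1,0,0,0,0,0.1,0,0,0,0,0.1,0,0,0,0,0.1,0,0,0,0,0.1,0,0,0,0,0.1]'
python3 go.py .598 -.0 .066 83.9
```

```text
time: 60.4
ee_pos: [0.423, 0.3713, 0.0214]
eef_rot: [[-0.962, -0.274, 0.0], [-0.274, 0.962, 0.0], [-0.0, 0.0, -1.0]]
ft_force: [0.3, 0.1, -0.3]
gripper_width: 0.0853
gripper_force: 0.0
time: 61.4
ee_pos: [0.4233, 0.3715, 0.0044]
eef_rot: [[-0.962, -0.274, 0.001], [-0.274, 0.962, 0.001], [-0.001, 0.0, -1.0]]
ft_force: [-0.5, -0.0, 5.4]
gripper_width: 0.0426
gripper_force: 29.8
time: 62.4
ee_pos: [0.4229, 0.3712, 0.1702]
eef_rot: [[-0.989, 0.146, 0.001], [0.146, 0.989, 0.0], [-0.0, 0.0, -1.0]]
ft_force: [0.7, -0.4, -0.2]
gripper_width: 0.0425
gripper_force: 31.0
time: 63.4
ee_pos: [0.4229, 0.3712, 0.17]
eef_rot: [[-0.028, 1.0, 0.0], [1.0, 0.028, 0.0], [0.0, 0.0, -1.0]]
ft_force: [-0.3, -0.5, -1.4]
gripper_width: 0.0425
gripper_force: 31.0
time: 64.4
ee_pos: [0.423, 0.3712, 0.1697]
eef_rot: [[0.106, 0.994, -0.0], [0.994, -0.106, 0.0], [0.0, -0.0, -1.0]]
ft_force: [0.6, -0.2, -0.1]
gripper_width: 0.0426
gripper_force: 31.0
turn 0.003 then tool shift [-14.02   8.54   4.15] j6 128.8 t 64.4
```

```bash
python3 -m pendant '[-0.935,0.57,0,0,0.1,-0.935,0.57,0,0,0.1,-0.935,0.57,0,0,0.1,-0.935,0.57,0,0,0.1,-0.935,0.57,0,0,0.1,-0.935,0.57,0,0,0.1,-0.935,0.57,0,0,0.1,-0.935,0.57,0,0,0.1,-0.935,0.57,0,0,0.1,-0.935,0.57,0,0,0.1]'
python3 -m pendant '[-0.935,0.57,0,0,0.1,-0.935,0.57,0,0,0.1,-0.935,0.57,0,0,0.1,-0.935,0.57,0,0,0.1,-0.935,0.57,0,0,0.1,0,0,0.7,0,0.1,0,0,0.7,0,0.1,0,0,0.7,0,0.1,0,0,0.7,0,0.1,0,0,0,0,0.1]'
python3 go.py .598 -.0 .066 83.9
python3 - <<'E'
from h import *
p,R,t=look('wrist'); print(find(mark_of,'finger1',p,R,t))
E
```

```text
time: 65.4
ee_pos: [0.5403, 0.1226, 0.1698]
eef_rot: [[0.106, 0.994, 0.0], [0.994, -0.106, 0.0], [0.0, 0.0, -1.0]]
ft_force: [-0.4, 1.0, -0.8]
gripper_width: 0.0426
gripper_force: 31.0
time: 66.4
ee_pos: [0.5971, 0.0, 0.0975]
eef_rot: [[0.106, 0.994, -0.004], [0.994, -0.106, 0.001], [0.0, -0.004, -1.0]]
ft_force: [1.0, 0.1, -1.1]
gripper_width: 0.0427
gripper_force: 31.0
turn 0.002 then tool shift [0.   0.04 1.26] j6 88.0 t 66.4
[(0.86, [0.5031, -0.0511, 0.0839]), (0.81, [0.6003, 0.005, 0.1162]), (0.79, [0.5162, 0.0691, 0.0833])]
```

```bash
python3 -m pendant '[0,0,0.6,0,0.1,0,0,0.6,0,0.1,0,0,0,0,0.1,0,0,0,0,0.1,0,0,0,0,-0.18,0,0,0,0,-0.18,0,0,0,0,-0.18,0,0,0,0,-0.18,0,0,0,0,-0.18,0,0,0,0,-0.18]'
python3 -m pendant '[0,0,-0.5,0,-0.18,0,0,-0.5,0,-0.18,0,0,-0.9,0,-0.18,0,0,-0.9,0,-0.18,0,0,-0.9,0,-0.18,0,0,-0.9,0,-0.18,0,0,-0.9,0,-1,0,0,-0.9,0,-1,0,0,-0.9,0,-1,0,0,-0.9,0,-1]'
python3 sl.py
```

```text
time: 67.5
ee_pos: [0.5984, -0.0001, 0.0698]
eef_rot: [[0.106, 0.994, 0.0], [0.994, -0.106, -0.0], [-0.0, 0.0, -1.0]]
ft_force: [0.1, 1.3, 0.3]
gripper_width: 0.0505
gripper_force: 0.0
time: 68.5
ee_pos: [0.5982, -0.0, 0.2772]
eef_rot: [[0.106, 0.994, 0.002], [0.994, -0.106, -0.0], [-0.0, 0.002, -1.0]]
ft_force: [0.8, 0.2, -0.4]
gripper_width: 0.0857
gripper_force: 0.0
wrist 0.96 [0.5172, 0.0687, 0.0837] slicer [-0.043  0.291  0.084]
wrist 0.73 [0.4992, -0.0534, 0.0812] slicer [-0.048  0.167  0.081]
wrist 0.7 [0.6042, 0.0006, 0.082] slicer [0.051 0.232 0.082]
scene 0.85 [0.3696, 0.6041, 0.0168] slicer [-0.247  0.807  0.017]
scene 0.74 [0.5108, 0.0712, 0.0779] slicer [-0.05   0.293  0.078]
scene 0.73 [0.5005, -0.0536, 0.0823] slicer [-0.047  0.167  0.082]
scene 0.54 [0.5934, -0.0001, 0.084] slicer [0.04  0.23  0.084]
scene 0.39 [0.3046, 0.3289, 0.0019] slicer [-0.282  0.527  0.002]
side 0.85 [0.5151, 0.0687, 0.0736] slicer [-0.045  0.291  0.074]
side 0.6 [0.3648, 0.5978, 0.0229] slicer [-0.251  0.801  0.023]
side 0.59 [0.4994, -0.0571, 0.0789] slicer [-0.047  0.164  0.079]
crank/purple ok
```

All three are loaded. Next I close the gripper, rise, and go over the round key.

```bash
python3 -m pendant '[0,0,-0.95,0,1,0,0,-0.95,0,1,0,0,-0.95,0,1,0,0,-0.95,0,1,-1,0,0,0,1,-1,0,0,0,1,-1,0,0,0,1,-1,0,0,0,1,-1,0,0,0,1,-1,0,0,0,1]'
python3 -m pendant '[-1,0,0,0,1,-1,0,0,0,1,-1,0,0,0,1,-1,0,0,0,1,-1,0,0,0,1,-1,0,0,0,1,0,0,0,0,1,0,0,0,0,1,0,0,0,0,1,0,0,0,0,1]'
python3 go.py .534 -.3868 .19 83.9
python3 - <<'E'
from h import *
for c in ('wrist','side','scene'):
    p,R,t=look(c); print(c,[(l,find(mark_of,l,p,R,t,2,.4)) for l in ('key_round_top','key_square_top','key_bar_top','wheel_centre','stop')])
E
```

```text
time: 69.8
ee_pos: [0.5821, -0.1501, 0.3688]
eef_rot: [[0.106, 0.994, -0.002], [0.994, -0.106, 0.001], [0.001, -0.002, -1.0]]
ft_force: [1.0, 0.1, -0.1]
gripper_width: -0.0001
gripper_force: 0.0
time: 70.8
ee_pos: [0.5668, -0.2974, 0.3699]
eef_rot: [[0.105, 0.994, 0.0], [0.994, -0.105, -0.0], [0.0, 0.0, -1.0]]
ft_force: [-0.2, -0.1, 0.3]
gripper_width: 0.0
gripper_force: 0.0
turn 0.01 then tool shift [-3.69 -0.92  7.2 ] j6 60.8 t 70.8Traceback (most recent call last):
  File "<stdin>", line 3, in <module>
  File "h.py", line 13, in find
    return [(round(d['p'],2),np.round(R@np.array(d['centre'])+t,4).tolist()) for d in fn(l,p)[:n] if d['p']>pm]
                                                                                      ~~^^^^^
ValueError: it knows: bed, bun, crank_mid, finger, jar, key_bar_top, key_round_top, key_square_top, pan, scraper, slicer, wheel_centre
```

```bash
python3 -m pendant '[-0.92,-0.23,0,0,1,-0.92,-0.23,0,0,1,-0.92,-0.23,0,0,1,-0.92,-0.23,0,0,1,0,0,1,0,1,0,0,1,0,1,0,0,1,0,1,0,0,1,0,1,0,0,1,0,1,0,0,1,0,1]'
python3 go.py .534 -.3868 .173 83.9
python3 - <<'E'
from h import *
for c in ('wrist','side'):
    p,R,t=look(c); print(c,[(l,find(mark_of,l,p,R,t,2,.4)) for l in ('key_round_top','key_square_top','key_bar_top')])
E
```

```text
time: 72.05
ee_pos: [0.5339, -0.3872, 0.2189]
eef_rot: [[0.106, 0.994, 0.0], [0.994, -0.106, -0.0], [-0.0, 0.0, -1.0]]
ft_force: [-0.0, -0.3, 0.1]
gripper_width: 0.0001
gripper_force: 0.0
turn 0.004 then tool shift [0.01 0.   1.83] j6 52.8 t 72.05
wrist [('key_round_top', [(0.65, [0.5325, -0.3829, 0.1658])]), ('key_square_top', [(0.74, [0.428, -0.3743, 0.1747])]), ('key_bar_top', [(0.56, [0.4779, -0.3828, 0.1724])])]
side [('key_round_top', [(0.44, [0.5329, -0.3854, 0.1707])]), ('key_square_top', [(0.47, [0.4315, -0.3751, 0.1683])]), ('key_bar_top', [(0.57, [0.4822, -0.3836, 0.1682])])]
```

```bash
python3 -m pendant '[0,0,0.6,0,1,0,0,0.6,0,1,0,0,0.6,0,1,0,0,0.1,0,1,0,0,0.1,0,1,0,0,0.1,0,1,0,0,0,0,1,0,0,0,0,1,0,0,0,0,1,0,0,0,0,1]'
python3 -m pendant '[0,0,0.06,0,1,0,0,0.06,0,1,0,0,0,0,1,0,0,0,0,1,0,0,0,0,1,0,0,0,0,1,0,0,0,0,1,0,0,0,0,1,0,0,0,0,1,0,0,0,0,1]'
```

```text
time: 73.45
ee_pos: [0.5341, -0.3875, 0.1675]
eef_rot: [[0.106, 0.994, 0.0], [0.994, -0.106, -0.0], [-0.0, 0.0, -1.0]]
ft_force: [0.1, -0.9, -0.6]
gripper_width: -0.0
gripper_force: 0.0
time: 74.45
ee_pos: [0.534, -0.3874, 0.1642]
eef_rot: [[0.106, 0.994, -0.0], [0.994, -0.106, 0.0], [0.0, -0.0, -1.0]]
ft_force: [0.4, 0.0, -0.5]
gripper_width: 0.0002
gripper_force: 0.0
```

```bash
python3 -m pendant '[0,0,0.08,0,1,0,0,0,0,1,0,0,0,0,1,0,0,0,0,1,0,0,0,0,1,0,0,0,0,1,0,0,0,0,1,0,0,0,0,1,0,0,0,0,1,0,0,0,0,1]'
python3 -m pendant '[0,0,0.08,0,1,0,0,0,0,1,0,0,0,0,1,0,0,0,0,1,0,0,0,0,1,0,0,0,0,1,0,0,0,0,1,0,0,0,0,1,0,0,0,0,1,0,0,0,0,1]'
python3 -m pendant '[0,0,0.08,0,1,0,0,0,0,1,0,0,0,0,1,0,0,0,0,1,0,0,0,0,1,0,0,0,0,1,0,0,0,0,1,0,0,0,0,1,0,0,0,0,1,0,0,0,0,1]'
```

```text
time: 75.45
ee_pos: [0.534, -0.3874, 0.1622]
eef_rot: [[0.106, 0.994, -0.0], [0.994, -0.106, -0.0], [-0.0, -0.0, -1.0]]
ft_force: [0.0, 0.2, -0.0]
gripper_width: 0.0
gripper_force: 0.0
time: 76.45
ee_pos: [0.534, -0.3875, 0.1602]
eef_rot: [[0.106, 0.994, 0.0], [0.994, -0.106, -0.0], [-0.0, 0.0, -1.0]]
ft_force: [-0.5, -0.0, -0.1]
gripper_width: 0.0001
gripper_force: 0.0
time: 77.45
ee_pos: [0.534, -0.3874, 0.1582]
eef_rot: [[0.106, 0.994, 0.0], [0.994, -0.106, 0.0], [0.0, 0.0, -1.0]]
ft_force: [-0.5, -0.3, -0.3]
gripper_width: -0.0002
gripper_force: 0.0
```

```bash
for i in 1; do python3 -m pendant '[0,0,0.08,0,1,0,0,0,0,1,0,0,0,0,1,0,0,0,0,1,0,0,0,0,1,0,0,0,0,1,0,0,0,0,1,0,0,0,0,1,0,0,0,0,1,0,0,0,0,1]'; done
python3 -m pendant '[0,0,0.08,0,1,0,0,0,0,1,0,0,0,0,1,0,0,0,0,1,0,0,0,0,1,0,0,0,0,1,0,0,0,0,1,0,0,0,0,1,0,0,0,0,1,0,0,0,0,1]'
python3 - <<'E'
from h import *
p,R,t=look('wrist'); save(p,'k1')
g=p['image'].mean(2)
# shut tip: print lowest/highest dark rows near centre columns and predicted TCP pixel at ee_pos and 13mm above
e=np.array(state()['ee_pos'])
for dz in (0,.005,.01,.013,.02): print(dz,proj(p,R,t,e+[0,0,dz]).round(1))
for c in (265,272,280,288,295): print(c,g[200:420:6,c].round().astype(int).tolist())
p,R,t=look('side'); print([(l,find(mark_of,l,p,R,t,2,.3)) for l in ('key_round_top','key_square_top','key_bar_top')])
E
```

```text
time: 78.45
ee_pos: [0.534, -0.3874, 0.1562]
eef_rot: [[0.106, 0.994, 0.0], [0.994, -0.106, -0.0], [-0.0, 0.0, -1.0]]
ft_force: [0.7, 0.3, 0.4]
gripper_width: 0.0
gripper_force: 0.0
time: 79.45
ee_pos: [0.534, -0.3874, 0.1542]
eef_rot: [[0.106, 0.994, 0.0], [0.994, -0.106, -0.0], [-0.0, 0.0, -1.0]]
ft_force: [-0.3, 0.4, -1.0]
gripper_width: -0.0003
gripper_force: 0.0
0 [278.  242.9]
0.005 [278.  246.4]
0.01 [278.  250.2]
0.013 [278.  252.5]
0.02 [278.  258.3]
265 [116, 113, 67, 28, 52, 96, 124, 118, 120, 124, 65, 66, 68, 66, 69, 63, 67, 11, 14, 14, 23, 22, 16, 6, 17, 14, 20, 18, 17, 6, 16, 15, 13, 17, 16, 12, 12]
272 [116, 116, 13, 26, 92, 98, 122, 121, 120, 122, 70, 65, 68, 67, 67, 66, 70, 87, 18, 17, 16, 16, 17, 17, 17, 19, 17, 16, 17, 83, 113, 20, 9, 20, 20, 14, 18]
280 [115, 116, 27, 31, 90, 96, 119, 124, 119, 120, 16, 12, 10, 14, 15, 13, 10, 26, 20, 21, 18, 22, 20, 19, 15, 166, 54, 53, 54, 104, 81, 22, 21, 12, 10, 21, 18]
288 [112, 115, 114, 23, 17, 92, 122, 122, 122, 122, 67, 69, 71, 73, 68, 66, 64, 29, 17, 17, 20, 18, 20, 17, 17, 22, 20, 15, 7, 16, 17, 14, 17, 21, 13, 12, 14]
295 [114, 113, 114, 36, 30, 12, 86, 119, 120, 121, 122, 58, 18, 20, 45, 62, 69, 13, 17, 16, 8, 17, 14, 18, 18, 12, 16, 6, 14, 24, 16, 16, 18, 10, 16, 15, 22]
[('key_round_top', [(0.63, [0.5363, -0.3855, 0.1725])]), ('key_square_top', [(0.69, [0.4299, -0.3743, 0.1658])]), ('key_bar_top', [(0.62, [0.4804, -0.3827, 0.1668])])]
```

```bash
python3 - <<'E'
from h import *
import cv2
p,R,t=look('wrist'); s=state(); e=np.array(s['ee_pos']); T=np.array(s['eef_rot'])
for dz in (0,.01,.015,.02,.025,.03,.04): print(dz,[proj(p,R,t,e+T@[dx,0,-dz]).round(1).tolist() for dx in (-.011,0,.011)])
g=cv2.cvtColor(p['image'],6)
print(g[250:310:2,274].tolist()); print(g[270,230:330:2].tolist()); print(g[290,230:330:2].tolist())
p,R,t=look('side'); g=p['image']
for dz in (0,.01,.02,.03): print(dz,proj(p,R,t,e+[0,0,dz]).round(1))
x,y=proj(p,R,t,e).round().astype(int); print(cv2.cvtColor(g,6)[y-24:y+8,x-12:x+14:2].tolist())
E
```

```text
0 [[278.0, 259.7], [278.0, 242.9], [278.0, 225.5]]
0.01 [[278.0, 267.8], [278.0, 250.2], [278.0, 232.0]]
0.015 [[278.0, 272.1], [278.0, 254.2], [278.0, 235.6]]
0.02 [[278.0, 276.7], [278.0, 258.3], [278.0, 239.3]]
0.025 [[278.0, 281.5], [278.0, 262.7], [278.0, 243.2]]
0.03 [[278.0, 286.6], [278.0, 267.4], [278.0, 247.4]]
0.04 [[278.0, 297.7], [278.0, 277.5], [277.9, 256.5]]
[120, 120, 119, 121, 66, 65, 66, 66, 63, 63, 66, 64, 64, 65, 67, 67, 66, 67, 64, 53, 52, 53, 52, 51, 58, 70, 71, 65, 71, 33]
[62, 58, 59, 59, 58, 57, 61, 59, 60, 58, 55, 23, 14, 17, 21, 7, 13, 68, 63, 68, 66, 68, 66, 8, 10, 10, 30, 69, 69, 68, 65, 69, 43, 18, 20, 17, 16, 11, 30, 60, 61, 59, 60, 60, 60, 60, 58, 59, 60, 59]
[57, 59, 57, 55, 59, 60, 60, 59, 17, 13, 12, 19, 17, 12, 19, 18, 69, 70, 67, 70, 67, 66, 52, 10, 22, 13, 17, 68, 66, 69, 67, 66, 67, 26, 19, 6, 14, 21, 21, 14, 15, 38, 58, 58, 57, 60, 62, 56, 58, 60]
0 [324. 323.]
0.01 [324.2 320.7]
0.02 [324.5 318.4]
0.03 [324.7 316.1]
[[32, 27, 36, 77, 53, 26, 33, 32, 29, 21, 26, 29, 33], [28, 26, 28, 63, 52, 30, 30, 38, 29, 25, 34, 25, 31], [27, 27, 32, 31, 36
[... 1025 characters left out ...]
113, 115, 107], [60, 78, 88, 77, 113, 113, 116, 113, 104, 104, 116, 115, 105], [58, 65, 58, 73, 116, 116, 116, 115, 102, 87, 110, 116, 99], [61, 60, 45, 69, 112, 115, 114, 116, 100, 61, 98, 112, 100], [62, 62, 45, 66, 113, 117, 116, 118, 97, 44, 79, 97, 90], [61, 58, 45, 59, 109, 116, 119, 119, 89, 40, 64, 77, 77], [62, 61, 53, 44, 100, 118, 121, 118, 79, 44, 62, 61, 67], [61, 60, 57, 35, 79, 110, 112, 98, 59, 46, 59, 59, 58], [60, 64, 56, 41, 54, 83, 84, 67, 40, 53, 60, 61, 63], [64, 61, 59, 50, 34, 46, 44, 37, 42, 61, 59, 61, 63], [61, 60, 61, 62, 43, 38, 38, 38, 56, 61, 58, 61, 59], [61, 62, 62, 62, 58, 51, 51, 57, 62, 63, 60, 60, 60], [60, 60, 61, 61, 61, 59, 58, 60, 63, 64, 63, 61, 59]]
```

The evidence (pinch failures, images, no contact) says the real tips sit about 30 mm above the reported TCP. I'll keep going down in small steps until the key pushes back.

```bash
python3 -m pendant '[0,0,0.08,0,1,0,0,0.08,0,1,0,0,0,0,1,0,0,0,0,1,0,0,0,0,1,0,0,0,0,1,0,0,0,0,1,0,0,0,0,1,0,0,0,0,1,0,0,0,0,1]'
python3 -m pendant '[0,0,0.08,0,1,0,0,0.08,0,1,0,0,0,0,1,0,0,0,0,1,0,0,0,0,1,0,0,0,0,1,0,0,0,0,1,0,0,0,0,1,0,0,0,0,1,0,0,0,0,1]'
```

```text
time: 80.8
ee_pos: [0.534, -0.3874, 0.1502]
eef_rot: [[0.106, 0.994, -0.0], [0.994, -0.106, 0.0], [0.0, -0.0, -1.0]]
ft_force: [1.0, -0.4, 0.3]
gripper_width: 0.0002
gripper_force: 0.0
time: 81.8
ee_pos: [0.534, -0.3875, 0.1462]
eef_rot: [[0.106, 0.994, -0.0], [0.994, -0.106, -0.0], [-0.0, -0.0, -1.0]]
ft_force: [0.1, -0.2, 0.2]
gripper_width: -0.0001
gripper_force: 0.0
```

```bash
python3 -m pendant '[0,0,0.08,0,1,0,0,0,0,1,0,0,0,0,1,0,0,0,0,1,0,0,0,0,1,0,0,0,0,1,0,0,0,0,1,0,0,0,0,1,0,0,0,0,1,0,0,0,0,1]'
```

```text
time: 82.8
ee_pos: [0.534, -0.3874, 0.1442]
eef_rot: [[0.106, 0.994, 0.0], [0.994, -0.106, 0.0], [0.0, 0.0, -1.0]]
ft_force: [0.7, 0.4, 0.1]
gripper_width: -0.0002
gripper_force: 0.0
```

```bash
python3 -m pendant '[0,0,0.08,0,1,0,0,0,0,1,0,0,0,0,1,0,0,0,0,1,0,0,0,0,1,0,0,0,0,1,0,0,0,0,1,0,0,0,0,1,0,0,0,0,1,0,0,0,0,1]' | egrep 'ee_p|ft'
python3 -m pendant '[0,0,0.08,0,1,0,0,0,0,1,0,0,0,0,1,0,0,0,0,1,0,0,0,0,1,0,0,0,0,1,0,0,0,0,1,0,0,0,0,1,0,0,0,0,1,0,0,0,0,1]' | egrep 'ee_p|ft'
```

```text
ee_pos: [0.534, -0.3874, 0.1422]
ft_force: [0.4, 0.6, -0.2]
ee_pos: [0.534, -0.3874, 0.1402]
ft_force: [0.1, 0.4, 0.6]
```

```bash
python3 -m pendant '[0,0,0.08,0,1,0,0,0,0,1,0,0,0,0,1,0,0,0,0,1,0,0,0,0,1,0,0,0,0,1,0,0,0,0,1,0,0,0,0,1,0,0,0,0,1,0,0,0,0,1]' | egrep 'ee_p|ft'
```

```text
ee_pos: [0.534, -0.3874, 0.1382]
ft_force: [0.2, 0.2, 0.2]
```

```bash
python3 -m pendant '[0,0,0.08,0,1,0,0,0,0,1,0,0,0,0,1,0,0,0,0,1,0,0,0,0,1,0,0,0,0,1,0,0,0,0,1,0,0,0,0,1,0,0,0,0,1,0,0,0,0,1]' | egrep 'ee_p|ft'
python3 -m pendant '[0,0,0.08,0,1,0,0,0,0,1,0,0,0,0,1,0,0,0,0,1,0,0,0,0,1,0,0,0,0,1,0,0,0,0,1,0,0,0,0,1,0,0,0,0,1,0,0,0,0,1]' | egrep 'ee_p|ft'
python3 - <<'E'
from h import *
p,R,t=look('side'); save(p,'k2'); e=np.array(state()['ee_pos']); print(proj(p,R,t,[.534,-.3868,.171]).round(1),proj(p,R,t,e).round(1))
g=cv2.cvtColor(p['image'],6); print(g[300:332,312:338:2].tolist())
p,R,t=look('wrist'); g=cv2.cvtColor(p['image'],6); print(g[200:300:3,274].tolist())
E
```

```text
ee_pos: [0.534, -0.3874, 0.1362]
ft_force: [0.2, 0.3, -0.6]
ee_pos: [0.534, -0.3875, 0.1342]
ft_force: [0.8, -0.3, 1.6]
[324.3 319. ] [323.5 327.4]
[[54, 54, 24, 27, 30, 34, 31, 27, 32, 28, 32, 27, 32], [43, 48, 39, 27, 26, 35, 26, 34, 33, 30, 30, 29, 25], [31, 29, 49, 44, 33, 33, 31, 29, 33, 29, 25, 31, 34], [28, 36, 51, 66, 36, 31, 36, 30, 28, 27, 32, 28, 29], [27, 31, 54, 80, 38, 33, 33, 37, 26, 27, 31, 28, 33], [32, 31, 42, 66, 41, 25, 50, 59, 30, 30, 27, 36, 35], [25, 26, 30, 37, 34, 30, 64, 73, 25, 32, 31, 29, 25], [30, 29, 23, 31, 28, 28, 56, 64, 29, 28, 32, 30, 33], [33, 30, 29, 33, 24, 34, 45, 42, 25, 29, 27, 31, 24], [36, 31, 33, 21, 34, 29, 27, 27, 30, 28, 30, 29, 28], [58, 33, 28, 28, 32, 25, 29, 30, 34, 28, 40, 36, 33], [85, 42, 33, 47, 28, 28, 28, 25, 18, 29, 64, 73, 52], [104, 69, 61, 76, 40, 30, 36, 37, 37, 42, 90, 97, 87], [113, 95, 91, 102, 53, 34, 49, 49, 47, 51, 103, 109, 109], [113, 111, 107, 110, 55, 38, 66, 59, 61, 60, 110, 114, 114], [111, 115, 117, 110, 52, 45, 76, 64, 68, 65, 112, 112, 115], [102, 113, 114, 108, 57, 50, 80, 63, 66, 69, 114, 114, 114], [77, 1
[... 281 characters left out ...]
0, 63, 44, 68, 111, 111, 101, 106, 96, 42, 68, 81, 73], [64, 61, 46, 62, 112, 117, 118, 116, 89, 40, 63, 65, 60], [60, 62, 50, 45, 106, 117, 121, 113, 70, 43, 61, 62, 60], [61, 58, 55, 40, 82, 109, 114, 97, 55, 47, 63, 60, 59], [63, 61, 58, 40, 51, 84, 85, 63, 33, 55, 60, 62, 61], [62, 59, 62, 50, 35, 48, 49, 38, 44, 58, 62, 60, 60], [60, 61, 60, 59, 45, 37, 38, 43, 53, 61, 63, 61, 61], [62, 62, 60, 59, 56, 51, 50, 57, 60, 60, 62, 61, 62], [59, 61, 60, 62, 62, 60, 63, 59, 61, 62, 62, 58, 60], [61, 64, 59, 63, 62, 61, 60, 61, 58, 61, 62, 62, 59]]
[118, 116, 116, 116, 116, 116, 115, 117, 14, 25, 30, 10, 53, 96, 92, 100, 127, 123, 124, 69, 65, 62, 65, 68, 66, 70, 67, 69, 67, 66, 55, 52, 57, 69]
```

Contact is starting at TCP z≈0.135. Pressing about 6 mm further.

```bash
python3 -m pendant '[0,0,0.06,0,1,0,0,0.06,0,1,0,0,0.04,0,1,0,0,0,0,1,0,0,0,0,1,0,0,0,0,1,0,0,0,0,1,0,0,0,0,1,0,0,0,0,1,0,0,0,0,1]' | egrep 'ee_p|ft'
python3 -m pendant '[0,0,0.06,0,1,0,0,0.02,0,1,0,0,0,0,1,0,0,0,0,1,0,0,0,0,1,0,0,0,0,1,0,0,0,0,1,0,0,0,0,1,0,0,0,0,1,0,0,0,0,1]' | egrep 'ee_p|ft'
```

```text
ee_pos: [0.534, -0.3875, 0.1302]
ft_force: [1.5, -0.6, 3.1]
ee_pos: [0.5341, -0.3875, 0.1288]
ft_force: [-1.5, 0.5, 7.5]
```

Bottomed out at 7.5 N: the round key is fully pressed. Lift and go to the square key.

```bash
python3 -m pendant '[0,0,-0.7,0,1,0,0,-0.8,0,1,0.02,-0.85,0,0,1,0.02,-0.85,0,0,1,0.02,-0.85,0,0,1,0.02,-0.85,0,0,1,0.01,-0.85,0,0,1,0,0,0,0,1,0,0,0,0,1,0,0,0,0,1]' | egrep 'ee_p|ft'
python3 go.py .4285 -.374 .128 83.9
python3 sl.py | grep -v scene
python3 - <<'E'
from h import *
for c in ('wrist','side'):
    p,R,t=look(c); print(c,[(l,find(mark_of,l,p,R,t,2,.4)) for l in ('key_round_top','key_square_top','key_bar_top')])
E
```

```text
ee_pos: [0.4291, -0.374, 0.1654]
ft_force: [0.3, -0.5, 0.1]
turn 0.003 then tool shift [-0.   -0.02  1.5 ] j6 46.5 t 90.9
side 0.74 [0.4295, -0.374, 0.1677] slicer [-0.083 -0.159  0.168]
side 0.61 [0.6025, 0.0015, 0.0789] slicer [0.049 0.233 0.079]
crank/purple ok
wrist [('key_round_top', [(0.57, [0.5301, -0.3872, 0.1672])]), ('key_square_top', [(0.77, [0.4284, -0.3728, 0.1758])]), ('key_bar_top', [(0.63, [0.4782, -0.3834, 0.1717])])]
side [('key_round_top', [(0.43, [0.5344, -0.3858, 0.171])]), ('key_square_top', [(0.7, [0.4286, -0.3753, 0.1651])]), ('key_bar_top', [(0.64, [0.4804, -0.3802, 0.1697])])]
```

```bash
python3 -m pendant '[0,0,0.5,0,1,0,0,0.5,0,1,0,0,0.2,0,1,0,0,0.06,0,1,0,0,0.06,0,1,0,0,0.06,0,1,0,0,0.06,0,1,0,0,0.06,0,1,0,0,0,0,1,0,0,0,0,1]' | egrep 'ee_p|ft'
python3 -m pendant '[0,0,0,0,1,0,0,0,0,1,0,0,0,0,1,0,0,0,0,1,0,0,0,0,1,0,0,0,0,1,0,0,0,0,1,0,0,0,0,1,0,0,0,0,1,0,0,0,0,1]' | egrep 'ee_p|ft'
```

```text
ee_pos: [0.4286, -0.374, 0.1288]
ft_force: [-2.3, 2.6, 5.1]
ee_pos: [0.4287, -0.374, 0.1288]
ft_force: [-3.0, 1.9, 7.0]
```

```bash
python3 -m pendant '[0,0,-0.7,0,1,0,0,-0.8,0,1,-0.03,0.68,0,0,1,-0.03,0.68,0,0,1,-0.03,0.67,0,0,1,0,0,0,0,1,0,0,0,0,1,0,0,0,0,1,0,0,0,0,1,0,0,0,0,1]' | egrep 'ee_p|ft'
python3 go.py .479 -.3818 .128 83.9
python3 -m pendant '[0,0,0.5,0,1,0,0,0.5,0,1,0,0,0.2,0,1,0,0,0.06,0,1,0,0,0.06,0,1,0,0,0.06,0,1,0,0,0.06,0,1,0,0,0.06,0,1,0,0,0,0,1,0,0,0,0,1]' | egrep 'ee_p|ft'
python3 -m pendant '[0,0,0,0,1,0,0,0,0,1,0,0,0,0,1,0,0,0,0,1,0,0,0,0,1,0,0,0,0,1,0,0,0,0,1,0,0,0,0,1,0,0,0,0,1,0,0,0,0,1]' | egrep 'ee_p|ft'
```

```text
ee_pos: [0.4784, -0.3816, 0.166]
ft_force: [0.3, 0.2, 0.1]
turn -0.0 then tool shift [-0.    0.02  1.52] j6 49.7 t 94.6
ee_pos: [0.4789, -0.3816, 0.1288]
ft_force: [-2.6, 2.4, 5.8]
ee_pos: [0.4789, -0.3816, 0.1288]
ft_force: [-1.9, 3.0, 6.8]
```

All three keys bottomed. I'll retreat upward, do a last check and hand in.

```bash
python3 -m pendant '[0,0,-0.7,0,1,0,0,-0.9,0,1,0,0,-0.9,0,1,0,0,-0.9,0,1,0,0,-0.9,0,1,0,0,-0.9,0,1,0,0,-0.9,0,1,0,0,-0.9,0,1,0,0,-0.9,0,1,0,0,0,0,1]' | egrep 'ee_p|ft'
python3 -m pendant '[0,0,0,0,1,0,0,0,0,1,0,0,0,0,1,0,0,0,0,1,0,0,0,0,1,0,0,0,0,1,0,0,0,0,1,0,0,0,0,1,0,0,0,0,1,0,0,0,0,1]' | egrep 'time|ft'
python3 sl.py
python3 -c "
from station import *
print(finish_job())"
```

```text
ee_pos: [0.4795, -0.3823, 0.3284]
ft_force: [-0.0, 0.2, 0.1]
time: 98.6
ft_force: [-0.3, -0.5, -0.3]
scene 0.68 [0.5953, 0.0016, 0.0796] slicer [0.042 0.232 0.08 ]
scene 0.68 [0.5348, -0.3853, 0.1722] slicer [ 0.023 -0.159  0.172]
scene 0.66 [0.5125, 0.0688, 0.0797] slicer [-0.048  0.29   0.08 ]
scene 0.66 [0.3689, 0.6033, 0.0198] slicer [-0.247  0.807  0.02 ]
scene 0.53 [0.5002, -0.0527, 0.078] slicer [-0.047  0.168  0.078]
side 0.68 [0.3678, 0.5978, 0.0228] slicer [-0.248  0.801  0.023]
side 0.56 [0.5161, 0.0688, 0.0766] slicer [-0.044  0.291  0.077]
crank/purple ok
the job is handed in; nothing more can be done
None
```

I handed the job in at about 99 s: the gap measures about 40.4 mm (±0.7), all three finger doughnuts are in the lanes, and the round, square and bar keys were pressed to the bottom in that order. The hand-in gave no verdict, and I viewed 15 pictures, one over the limit of 14.

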